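# Load a tape roll onto the slanted spindle of a bench holder

## Robot

A 7-joint arm with a two-finger parallel gripper is mounted at the origin on a cart in front of the work surface, level with it; the furniture and walls round the work are solid. World frame = base frame: x ahead of the robot, y to its left, z up, the work surface at z = 0. Lengths are in m, angles in rad, forces in N, time in s.
With the tool pointing down it reaches from about 0.4 to 0.925 m from the base axis. Payload 4.1 kg.
Tool frame: the origin (TCP) lies midway between the tips of the shut fingers; the grasp point (between the pads) lies 19 mm behind it (ctrl.grasp_offset is the distance from the TCP to the grasp point, in m); z points along the fingers, y is the direction in which the jaws open and shut (so a half turn about z gives the same grasp; the last joint's range is limited). The gripper opens to 85 mm and grips with 20 to 120 N. Pads are 22 mm wide; open, the fingers measure 114 mm over their backs; the gripper's body (76 mm by 85 mm) begins 54 mm behind the grasp point. The pads swing forward as they close: fully open they stand 13 mm farther back than shut.
Start: joints at [1.004, 0.398, 0.045, 1.537, -0.019, 1.207, -0.051], TCP at [0.293, -0.58, 0.231] pointing down, gripper open.
Joint ranges: [-2.82, 2.82], [-0.49, 2.23], [-1.37, 1.46], [0, 2.46], [-1.36, 4.5], [0.23, 2], [-2.94, 2.94]. Speed limits (rad/s): [2.57, 2.57, 3.14, 3.14, 3.14, 3.14, 3.14].

## Interface

Orientations are given as a unit quaternion [w, x, y, z].
In Python, from plant import ctrl gives the robot as it stands.
- The arm moves only by the shell command python3 -m crank 'ROWS' [FORCE]. ROWS is a JSON object of lists of equal length, an entry for each row: "delta_pos": the shift along the world's x, y, z each as a share of 12 cm, from -1 to 1, a list of three; "angular": the turn, a rotation vector about the world's x, y, z each as a share of pi/4 rad, from -1 to 1, a list of three; "grip": the closure, from 0 (fully open) to 1 (shut). A call has 1 to 10 rows; each row shifts and turns the commanded pose from where the row before left it; what a row does not reach is not made up. A row lasts 1/12 s, in which the tool goes at most 41.7 mm and 7.16 degrees, less where a joint would pass 70% of its speed; a pose out of reach is approached as far as the arm can. A call with a number of a shift or a turn outside -1 to 1 is refused whole. A call with a gripper value outside its range is refused whole. The fingers move at their own pace and stop on an object; FORCE is the grip in N (left out, the last holds). Time passes only in rows, so rows that do not move let the fingers close. It gives the time, the measured TCP pose, the force and the opening at its end, in the units of the state.
- ctrl.sense(): the state, without advancing time (a new reading comes with each control period).
- ctrl.grab_frame(name): name is "scene" or "top"; returns a dict with "image" (420x560x3 uint8, blue, green, red), "intrinsics" (3x3 intrinsics, pixels), "world_to_cam" (4x4, takes a point from world to camera coordinates). Camera axes: x right, y down, z forward; pixel columns grow to the right and rows downward; lengths in m; the calibration is good to about 2 mm. A picture is of the moment at which its call begins. There is no depth.
- ctrl.finish_job(): hands the job in, once; it reports no verdict.
The state is a dict: "time": time; "joint_positions": joint angles; "dq": joint speeds; "joint_efforts": joint torques, N m; "eef_pos": TCP position; "ee_rot": TCP orientation; "contact_force": force on the tool from outside, world axes, zero at the start; "ft_torque": the same for the moment, N m; "grip_width": finger opening in m.
Only numpy, scipy, OpenCV 4.12 (cv2) and the standard library are available. Lean on these libraries where they do the work, as an engineer would, in place of code of your own. Each camera call takes 0.05 s, during which the arm holds its last target.

## Task

Put the yellow roll of labelling tape back on its bench holder: slip it over the tip of the slanted spindle along the spindle's own axis, slide it down against the drag of the leaf spring until it meets the red seat disc, and press it fully home with a firm push of 15 to 20 N held for half a second, never more than 25 N. Then let go and leave the roll sitting there with the disc still pressed in. Do not disturb the other things on the bench.

Things in the scene. Friction and masses are not known exactly. Their poses are not given: they have to be found in the camera images.
- tape_roll: Roll of yellow tape, 70 mm outer diameter, 19 mm thick, round through bore (see-through hole) 48 mm in diameter, about 60 g; lies flat on the bench at the start. Origin: centre of its underside; z: its axis, pointing up through the roll while it lies flat. Can be gripped across its outside diameter (70 mm) from above and kept in that grip all the way; either face may go on first.
- holder: Fixed grey bench holder. Base plate 125 mm (x) by 95 mm (y) by 12 mm, centred 5 mm in +x from the origin, which is at bench height; a 44 mm wide bracket behind carries the slanted spindle, which rises toward the holder's -x side (roughly toward the robot). Carries spindle, collar, seat disc and leaf spring.
- spindle: Aluminium spindle of the holder, a round peg 45 mm in diameter, fixed 50 degrees above level. z: its axis, pointing out of the tip (up and to the holder's -x side); x: square to it, up and to the back; y: level. Origin on the axis, 67 mm below the tip; full diameter up to z = 50 mm, then tapering to 20 mm diameter at z = 66 mm.
- spindle_tip (a point): Centre of the spindle's tip, on its axis.
- leaf_mid (a point): Middle of the bent-wire leaf spring along the spindle's underside (its -x side), at the spindle's surface. It runs from z = 2 to 54 mm of the spindle, stands up to 4.5 mm proud and gives way under the bore: sliding the roll on takes 2 to 9 N, most at the upper bend, and the roll stays where it is left.
- seat_disc (a joint): Travel (m) of the red disc, 60 mm across, 3 mm thick, round the spindle in front of a black stop collar (61 mm across, thumb screw 44 mm from the axis on the upper side): 0 sprung out, 0.004 fully in at its hard stop. Yields to 0.3 to 0.7 N; beyond, stiff rubber: the force climbs fast. The collar is clamped at an unmeasured height: the disc's free face starts anywhere from z = 13 to 32 mm of the spindle.
- cream_jar: White screw-lid jar, 77 mm diameter, 91 mm tall, loose bystander; origin under its centre.
- rinse_bottle: White bottle, 66 mm diameter, 143 mm tall, loose bystander; origin under its centre.
Not all that is in view belongs to the job. What is shaped like the tape_roll but pink or purple is not meant.

How it is judged:
On the way, in this order (a step that is already met when the one before it is completed fails the run):
1. the roll is threaded onto the spindle, lined up with it (z of tape_roll in the frame of spindle between 0.005 and 0.052 m and x of tape_roll in the frame of spindle between -0.006 and 0.006 m and y of tape_roll in the frame of spindle between -0.006 and 0.006 m and angle between the z axis of tape_roll and the z axis of spindle, either way round below 0.2 rad), for 0.1 s.
2. the roll is pressed fully home on the seat disc with at least 9 N on the disc (seat_disc_c0 is the red disc itself) (value of joint seat_disc above 0.0033 m and contact force between tape_roll and seat_disc_c0 above 9 N), for 0.2 s.
At the end, for the whole second after the job is handed in: The roll sits on the spindle, its axis within 0.15 rad and 6 mm (per axis) of the spindle's, at rest, still holding the red seat disc pressed in by more than 3 of its 4 mm (value of joint seat_disc above 0.003 m and x of tape_roll in the frame of spindle between -0.006 and 0.006 m and y of tape_roll in the frame of spindle between -0.006 and 0.006 m and z of tape_roll in the frame of spindle below 0.045 m and angle between the z axis of tape_roll and the z axis of spindle, either way round below 0.15 rad and linear speed of tape_roll below 0.02 m/s); the robot touches nothing.
It fails at once if the roll is pushed against the seat disc with more than 25 N (contact force between tape_roll and seat_disc_c0 above 25 N).
It fails at once if a bystander is moved by more than 15 mm (distance of any of cream_jar, rinse_bottle from where it was at the start of the episode above 0.015 m).
It also fails if it takes over 69 s, if anything falls off the work surface, if the arm or the gripper's body presses on something with over 40 N, if the wrist force passes 120 N, or if a joint passes its speed limit or range.

## Working session

There is one attempt and no reset: what is moved stays moved. The work goes in short steps, Python scripts to look and compute and a shell command to move; the robot and the scene stay as the last step left them, time stands still between calls to the robot, and variables do not carry over. Pictures are saved under pics/ and viewed, and the job is handed in when it is done.

```bash
ls; mkdir -p pics; python3 - <<'E'
from plant import ctrl
import cv2, numpy as np
print(ctrl.sense(), ctrl.grasp_offset)
for n in("scene","top"):
    f=ctrl.grab_frame(n); cv2.imwrite(f"pics/{n}0.png",f["image"]); print(n,f["intrinsics"],f["world_to_cam"])
E
```

```text
pics
{'time': 0.0, 'joint_positions': array([ 1.00398903,  0.39916732,  0.04500958,  1.53788074, -0.01869864,
        1.20686715, -0.05067288]), 'dq': array([ 0.0018081 ,  0.0016902 ,  0.00172344,  0.00022672, -0.00018976,
       -0.00133085,  0.00018009]), 'joint_efforts': array([ 1.02631650e-04, -4.75119066e+01,  1.36503361e+00, -2.54217196e+01,
        1.17063860e-02,  9.52029746e-03, -2.15298610e-05]), 'eef_pos': array([ 0.29285573, -0.57959003,  0.23027857]), 'ee_rot': array([-9.08598904e-04,  9.72749810e-01,  2.31855349e-01, -2.79848280e-04]), 'contact_force': array([0.23226327, 0.70676882, 0.47436574]), 'ft_torque': array([-0.03645992, -0.02005135,  0.00661295]), 'grip_width': 0.0855021204330257} 0.0187
scene [[499.04988657   0.         272.3139552 ]
 [  0.         499.04988657 216.21247419]
 [  0.           0.           1.        ]] [[-0.61742256 -0.78662355  0.00357419  0.42981861]
 [-0.56241777  0.4382571  -0.70115402  0.29570341]
 [ 0.54997785 -0.4349185  -0.71300088  0.98223459]
 [ 0.          0.          0.          1.        ]]
top [[402.73143567   0.         281.85694898]
 [  0.         402.73143567 205.32268193]
 [  0.           0.           1.        ]] [[ 0.00209197 -0.99992429 -0.01212629  0.13953696]
 [-0.99716554 -0.00117387 -0.07522971  0.5270698 ]
 [ 0.07520978  0.0122493  -0.99709249  0.90539323]
 [ 0.          0.          0.          1.        ]]
```

View pics/scene0.png

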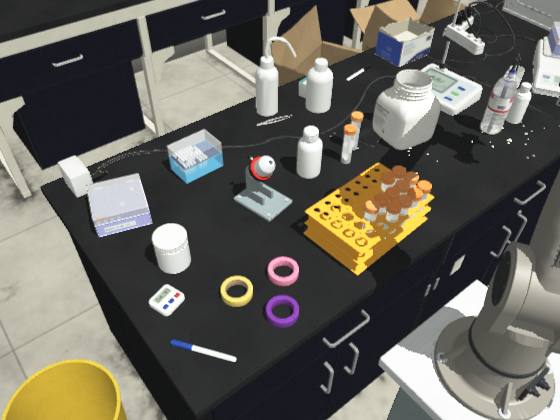

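View pics/top0.png

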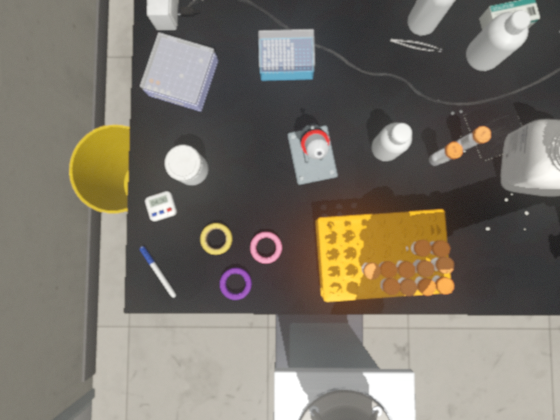

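The yellow ring is at top (217,239) and scene (236,291). The other two rings are pink at top (266,247) and purple at top (235,284), so only the yellow one fits. The holder is at top (314,152) and scene (263,190). Next I'll enlarge both.

```bash
cat > h.py <<'E'
import numpy as np, cv2
from plant import ctrl
def ray(f,uv):
    T=f["world_to_cam"];R=T[:3,:3];t=T[:3,3];c=-R.T@t
    d=R.T@np.linalg.inv(f["intrinsics"])@np.array([uv[0],uv[1],1.]);return c,d/np.linalg.norm(d)
def onz(f,uv,z):
    c,d=ray(f,uv);return c+d*(z-c[2])/d[2]
def tri(f1,p1,f2,p2):
    c1,d1=ray(f1,p1);c2,d2=ray(f2,p2)
    s=np.linalg.lstsq(np.c_[d1,-d2],c2-c1,rcond=None)[0]
    a=c1+d1*s[0];b=c2+d2*s[1];return (a+b)/2,np.linalg.norm(a-b)
def proj(f,P):
    T=f["world_to_cam"];p=T[:3,:3]@np.asarray(P)+T[:3,3];q=f["intrinsics"]@p;return q[:2]/q[2]
E
python3 - <<'E'
from h import *
S=ctrl.grab_frame("scene");T=ctrl.grab_frame("top")
np.save("S.npy",S,allow_pickle=True);np.save("T.npy",T,allow_pickle=True)
def crop(f,x0,y0,w,h,k): return cv2.resize(f["image"][y0:y0+h,x0:x0+w],None,fx=k,fy=k,interpolation=cv2.INTER_CUBIC)
cv2.imwrite("pics/hs.png",crop(S,225,145,75,75,8))
cv2.imwrite("pics/ht.png",crop(T,280,115,65,75,8))
cv2.imwrite("pics/rt.png",crop(T,190,210,110,100,6))
for n,f in(("S",S),("T",T)):
    hsv=cv2.cvtColor(f["image"],cv2.COLOR_BGR2HSV)
    m=cv2.inRange(hsv,(18,60,80),(35,255,255))
    cs,_=cv2.findContours(m,cv2.RETR_EXTERNAL,cv2.CHAIN_APPROX_NONE)
    for c in cs:
        if cv2.contourArea(c)>300:
            e=cv2.fitEllipse(c); print(n,cv2.contourArea(c),e, onz(f,e[0],0.0095),onz(f,e[0],0.019))
E
```

```text
S 5633.0 ((68.17420959472656, 393.6458740234375), (63.545013427734375, 131.1986846923828), 86.10486602783203) [0.45208978 0.67540542 0.0095    ] [0.44615001 0.67498477 0.019     ]
S 815.0 ((236.35523986816406, 290.54736328125), (31.660655975341797, 32.85251235961914), 82.4547119140625) [0.45147171 0.29253341 0.0095    ] [0.44553849 0.29616937 0.019     ]
S 6298.0 ((364.1750793457031, 218.6251678466797), (85.9216537475586, 123.28372192382812), 62.294376373291016) [ 0.4346828  -0.08787678  0.0095    ] [ 0.42892747 -0.0802103   0.019     ]
S 4479.0 ((346.67303466796875, 34.40700149536133), (51.751983642578125, 191.5914764404297), 71.59876251220703) [ 1.19193044 -0.76070579  0.0095    ] [ 1.1781519  -0.74591054  0.019     ]
T 843.0 ((215.63902282714844, 238.53590393066406), (32.618221282958984, 33.002079010009766), 72.97270202636719) [0.45031013 0.29385563 0.0095    ] [0.45038006 0.29218047 0.019     ]
T 7587.5 ((371.98046875, 249.77232360839844), (89.47508239746094, 137.96347045898438), 68.49880981445312) [ 0.4253166  -0.06715756  0.0095    ] [ 0.42564058 -0.06516312  0.019     ]
T 4554.0 ((102.30567932128906, 168.5380401611328), (64.89813232421875, 95.88783264160156), 3.3732783794403076) [0.61411496 0.56385213 0.0095    ] [0.61251985 0.55943253 0.019     ]
```

View pics/hs.png

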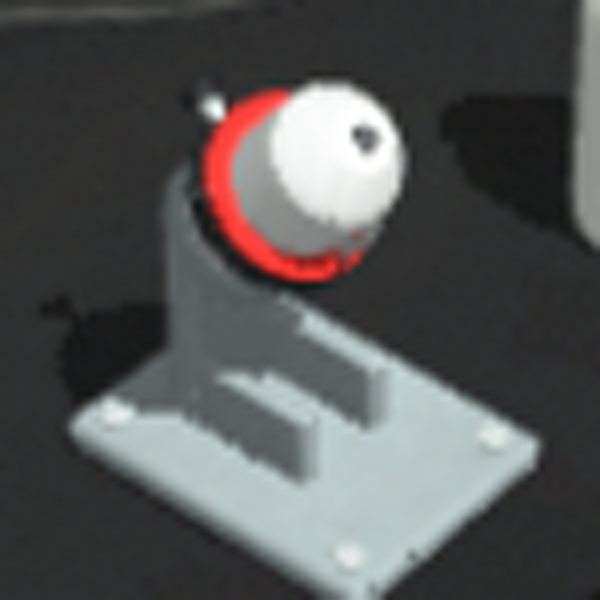

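View pics/ht.png

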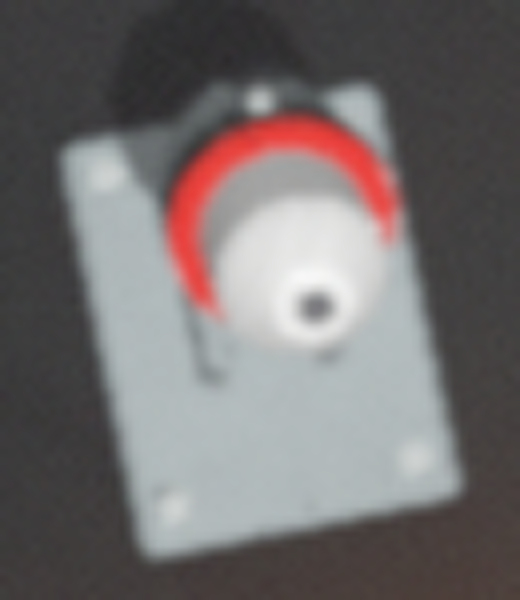

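View pics/rt.png

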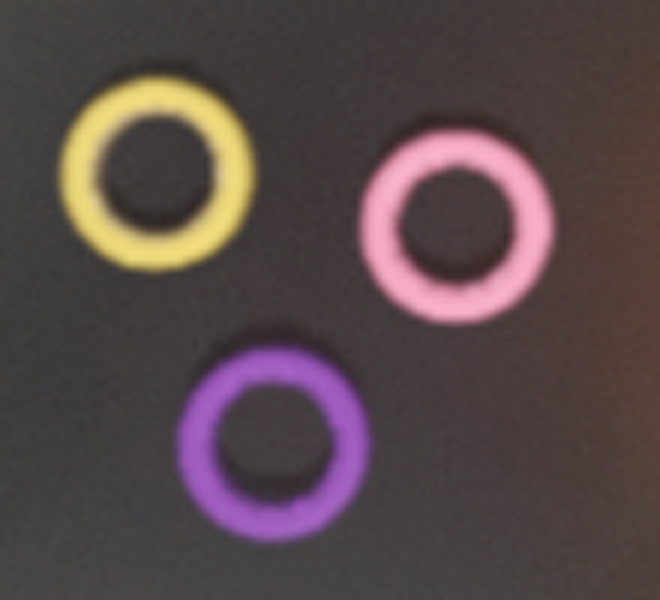

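Crops: the yellow ring is confirmed as the only yellow one. In the holder crops, the dark dot at the tip centre is at scene crop (365,137) and top crop (315,305). The plate corners are clear.

```bash
python3 - <<'E'
from h import *
S=np.load("S.npy",allow_pickle=True).item();T=np.load("T.npy",allow_pickle=True).item()
def up(x,y,x0,y0): return ((x+.5)/8-.5+x0,(y+.5)/8-.5+y0)
# refine dark dot centroid
def dark(f,p,r=3):
    g=cv2.cvtColor(f["image"],cv2.COLOR_BGR2GRAY).astype(float);u,v=map(int,np.round(p))
    ys,xs=np.mgrid[v-r+1:v+r,u-r+1:u+r];w=np.clip(190-g[v-r+1:v+r,u-r+1:u+r],0,None)
    return (xs*w).sum()/w.sum(),(ys*w).sum()/w.sum()
ps=dark(S,up(365,137,225,145));pt=dark(T,up(315,305,280,115))
tip,gap=tri(S,ps,T,pt);print("tip",ps,pt,tip,gap)
C=[onz(T,up(*c,280,115),0.012) for c in((65,150),(380,85),(465,490),(145,560))]
for c in C:print(c)
C=np.array(C)
for i in range(4):
    d=C[(i+1)%4]-C[i];print(np.linalg.norm(d),np.degrees(np.arctan2(d[1],d[0])))
print("centre",C.mean(0))
Cs=[onz(S,up(*c,225,145),0.012) for c in((72,425),(540,445))]
print("scene corners",Cs)
SC=[onz(T,up(*c,280,115),0.013) for c in((107,174),(414,458),(174,507))]
print("screws",SC,[np.degrees(np.arctan2(*(SC[0]-SC[2])[1::-1])),np.degrees(np.arctan2(*(SC[2]-SC[1])[1::-1]))])
E
```

```text
tip (np.float64(270.0749506903353), np.float64(161.8027613412229)) (np.float64(319.0633484162896), np.float64(152.97963800904978)) [0.62249869 0.06487819 0.1480833 ] 0.0006250893380170092
[0.6974005  0.12714348 0.012     ]
[0.71674202 0.03451023 0.012     ]
[0.59660914 0.01054629 0.012     ]
[0.5760316  0.10373261 0.012     ]
0.09463093158375789 -78.20626718741035
0.12249971539635075 -168.71879452455133
0.09543126083444826 102.45230485255408
0.12360614838834541 10.91770738267173
centre [0.64669582 0.06898315 0.012     ]
scene corners [array([0.69655366, 0.12816652, 0.012     ]), array([0.59555591, 0.01385414, 0.012     ])]
screws [array([0.68996858, 0.11481107, 0.013     ]), array([0.60585333, 0.02542408, 0.013     ]), array([0.59144457, 0.09530608, 0.013     ])] [np.float64(11.198162728953015), np.float64(101.65037694987004)]
```

Tip at (0.622, 0.065, 0.148), with the rays missing each other by 0.6 mm. The plate measures 123x95 mm as expected and gives a yaw of about 11.5°. The tip is 0.8 mm off the plate's centreline, so the numbers agree. The roll is at about (0.450, 0.293). I'll swing the arm over there, going high.

```bash
python3 -m crank '{"delta_pos":[[0.17,0.23,0.08],[0.17,0.23,0.08],[0.17,0.23,0.08],[0.17,0.23,0.08],[0.17,0.23,0.08],[0.17,0.23,0.08],[0.17,0.23,0.08],[0.17,0.23,0.08],[0.17,0.23,0.08],[0.17,0.23,0.08]],"angular":[[0,0,-0.034],[0,0,-0.034],[0,0,-0.034],[0,0,-0.034],[0,0,-0.034],[0,0,-0.034],[0,0,-0.034],[0,0,-0.034],[0,0,-0.034],[0,0,-0.034]],"grip":[0,0,0,0,0,0,0,0,0,0]}' 80
```

```text
time: 1.03
eef_pos: [0.4977, -0.3026, 0.3278]
ee_rot: [0.0, 0.995, 0.1, -0.0]
contact_force: [-0.5, -1.4, 0.6]
grip_width: 0.0855
```

```bash
python3 -m crank '{"delta_pos":[[0,0.33,0],[0,0.33,0],[0,0.33,0],[0,0.33,0],[0,0.33,0],[0,0.33,0],[0,0.33,0],[0,0.33,0],[0,0.33,0],[0,0.33,0]],"angular":[[0,0,0],[0,0,0],[0,0,0],[0,0,0],[0,0,0],[0,0,0],[0,0,0],[0,0,0],[0,0,0],[0,0,0]],"grip":[0,0,0,0,0,0,0,0,0,0]}' && python3 -m crank '{"delta_pos":[[-0.06,0.27,-0.18],[-0.06,0.27,-0.18],[-0.06,0.27,-0.18],[-0.06,0.27,-0.18],[-0.06,0.27,-0.18],[-0.06,0.27,-0.18],[0,0,0]],"angular":[[0,0,0],[0,0,0],[0,0,0],[0,0,0],[0,0,0],[0,0,0],[0,0,0]],"grip":[0,0,0,0,0,0,0]}'; python3 -c "
from plant import ctrl;print(ctrl.sense()['joint_positions'])"
```

```text
time: 1.87
eef_pos: [0.4966, 0.0936, 0.3274]
ee_rot: [0.0, 0.995, 0.1, 0.0]
contact_force: [1.5, 0.3, -0.8]
grip_width: 0.0855
time: 2.45
eef_pos: [0.4482, 0.2924, 0.1939]
ee_rot: [-0.001, 0.994, 0.106, -0.004]
contact_force: [-1.4, 0.8, -0.0]
grip_width: 0.0852
[-0.18619907  0.26539657 -0.55290848  1.84007751  0.14920277  1.08376476
 -2.15348072]
```

```bash
python3 -m crank '{"delta_pos":[[0.01,0,-0.25],[0,0,-0.25],[0,0,-0.25],[0,0,-0.25],[0,0,0],[0,0,0]],"angular":[[0,0,0],[0,0,0],[0,0,0],[0,0,0],[0,0,0],[0,0,0]],"grip":[0,0,0,0,0,0]}'; python3 - <<'E'
from h import *
print(ctrl.sense())
for n,(x,y,w,h) in(("scene",(160,200,160,140)),("top",(150,170,150,120))):
    f=ctrl.grab_frame(n);cv2.imwrite(f"pics/{n}1.png",cv2.resize(f["image"][y:y+h,x:x+w],None,fx=4,fy=4))
E
```

```text
time: 2.95
eef_pos: [0.4542, 0.2854, 0.0768]
ee_rot: [0.001, 0.995, 0.1, -0.002]
contact_force: [0.4, 0.4, 0.7]
grip_width: 0.0855
{'time': 2.95, 'joint_positions': array([-0.22635948,  0.40994458, -0.50702639,  1.9474642 ,  0.25938223,
        0.85166914, -2.24118897]), 'dq': array([ 0.00751501, -0.04418053, -0.01727444, -0.05336742, -0.00313513,
       -0.00163705,  0.00079867]), 'joint_efforts': array([-2.39224720e-02, -3.80667329e+01, -3.75825450e+00, -1.84132594e+01,
        3.03604512e-02,  6.49943738e-02, -2.22233712e-02]), 'eef_pos': array([0.45420152, 0.28535297, 0.07682811]), 'ee_rot': array([ 7.84928733e-04,  9.94957357e-01,  1.00282035e-01, -1.65980419e-03]), 'contact_force': array([0.40181492, 0.37920923, 0.71847483]), 'ft_torque': array([ 0.0732195 , -0.07614744, -0.03490467]), 'grip_width': 0.08553214111648262}
```

View pics/scene1.png

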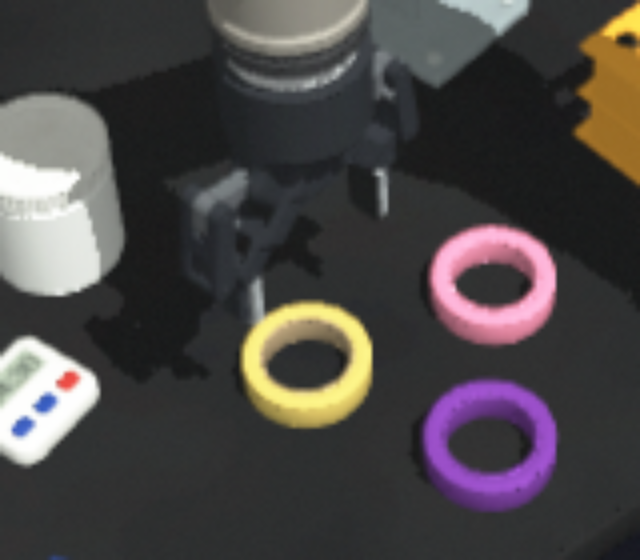

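View pics/top1.png

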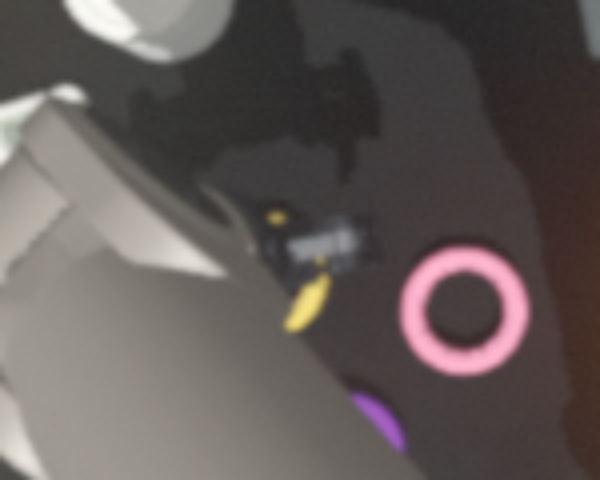

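Scene crop: the fingers straddle the roll from above, and the yellow roll has not moved. The commanded position is a few mm off the roll (0.4508, 0.2927), so I'll correct that and then descend.

```bash
python3 -m crank '{"delta_pos":[[-0.03,0.06,0],[0,0,0],[0,0,-0.2],[0,0,-0.2],[0,0,-0.15],[0,0,0],[0,0,0]],"angular":[[0,0,0],[0,0,0],[0,0,0],[0,0,0],[0,0,0],[0,0,0],[0,0,0]],"grip":[0,0,0,0,0,0,0]}'
```

```text
time: 3.63
eef_pos: [0.4514, 0.2938, 0.0122]
ee_rot: [0.0, 0.995, 0.1, -0.0]
contact_force: [0.7, 0.4, -0.4]
grip_width: 0.0854
```

```bash
python3 -m crank '{"delta_pos":[[0,-0.01,-0.06],[0,0,-0.06],[0,0,0],[0,0,0]],"angular":[[0,0,0],[0,0,0],[0,0,0],[0,0,0]],"grip":[0,0,0,0]}'; python3 - <<'E'
from h import *
f=ctrl.grab_frame("scene");x,y,w,h=190,230,100,90
cv2.imwrite("pics/s2.png",cv2.resize(f["image"][y:y+h,x:x+w],None,fx=6,fy=6,interpolation=cv2.INTER_CUBIC))
E
```

```text
time: 3.97
eef_pos: [0.4516, 0.2922, -0.0025]
ee_rot: [0.0, 0.995, 0.1, 0.0]
contact_force: [-0.3, -0.4, 0.1]
grip_width: 0.0851
```

View pics/s2.png

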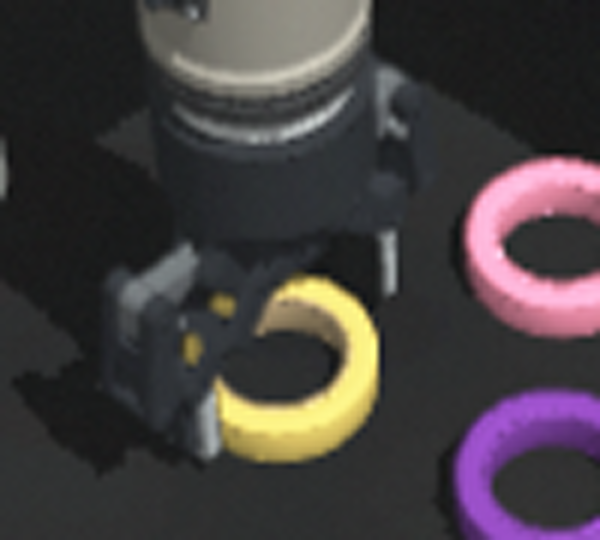

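```bash
python3 - <<'E'
from h import *
f=ctrl.grab_frame("scene")
x=np.array([np.cos(.2),np.sin(.2),0]);y=np.array([-x[1],x[0],0])
t=np.array([.4516,.2922,.0105])
for uv in((190+205/6,230+455/6),(190+390/6,230+292/6)):
    p=onz(f,uv,.0105);print(p,(p-t)@x,(p-t)@y)
for s in(1,-1):
  for a in (-1,1): print(proj(f,t+s*y*.0425+a*x*.011)-[190,230])
hsv=cv2.cvtColor(f["image"],cv2.COLOR_BGR2HSV)
m=cv2.inRange(hsv,(18,60,80),(35,255,255))[230:320,190:290]
print(cv2.boundingRect(m))
for c in ((.4516,.2922),(.4508,.2927)):
  P=np.array([proj(f,(c[0]+.035*np.cos(a),c[1]+.035*np.sin(a),z)) for a in np.linspace(0,6.28,60) for z in (0,.019)])-[190,230]
  print(P.min(0),P.max(0))
E
```

```text
[0.43418346 0.3365517  0.0105    ] -0.008258048344511713 0.04692775574981189
[0.45177592 0.2411806  0.0105    ] -0.009963580483487241 -0.05003735919902931
[36.53376645 75.21350197]
[29.20380959 69.6656052 ]
[63.09419555 50.96273243]
[55.82579559 45.85443294]
(31, 46, 32, 31)
[30.16960459 45.09604066] [62.47910617 76.27243505]
[30.18425219 45.43056389] [62.51281483 76.63698455]
```

The outline prediction matches the measured roll to within 1 px, so I'll close the gripper.

```bash
python3 -m crank '{"delta_pos":[[0,0,0],[0,0,0],[0,0,0],[0,0,0],[0,0,0],[0,0,0],[0,0,0]],"angular":[[0,0,0],[0,0,0],[0,0,0],[0,0,0],[0,0,0],[0,0,0],[0,0,0]],"grip":[0.3,0.5,0.7,1,1,1,1]}' 90
```

```text
time: 4.65
eef_pos: [0.4521, 0.2927, -0.0011]
ee_rot: [0.0, 0.995, 0.1, 0.001]
contact_force: [-2.3, -1.4, 10.2]
grip_width: 0.0664
```

```bash
python3 -m crank '{"delta_pos":[[0,0,0.1],[0,0,0.2],[0,0,0.3],[0,0,0.3],[0,0,0.3],[0,0,0.3],[0,0,0],[0,0,0]],"angular":[[0,0,0],[0,0,0],[0,0,0],[0,0,0],[0,0,0],[0,0,0],[0,0,0],[0,0,0]],"grip":[1,1,1,1,1,1,1,1]}'; python3 - <<'E'
from h import *
print(ctrl.sense())
f=ctrl.grab_frame("scene");cv2.imwrite("pics/s3f.png",f["image"]);x,y,w,h=180,120,140,140
cv2.imwrite("pics/s3.png",cv2.resize(f["image"][y:y+h,x:x+w],None,fx=4,fy=4,interpolation=cv2.INTER_CUBIC))
E
```

```text
time: 5.32
eef_pos: [0.4529, 0.2933, 0.1804]
ee_rot: [-0.001, 0.995, 0.1, 0.003]
contact_force: [-1.0, -1.0, -1.3]
grip_width: 0.0661
{'time': 5.3167, 'joint_positions': array([-0.18932068,  0.28096635, -0.5527564 ,  1.85412825,  0.17071966,
        1.04713805, -2.17949775]), 'dq': array([-0.00955616,  0.04707822,  0.01678143,  0.06496583,  0.00703539,
       -0.00430693, -0.00463732]), 'joint_efforts': array([-3.25455051e-02, -3.83880258e+01, -3.61468703e+00, -2.49337184e+01,
       -1.42153000e-02, -6.29445096e-02,  1.89880125e-02]), 'eef_pos': array([0.45287053, 0.29329774, 0.1803679 ]), 'ee_rot': array([-0.00105312,  0.99495944,  0.10023356,  0.00279844]), 'contact_force': array([-0.99077855, -0.97353086, -1.28193296]), 'ft_torque': array([-0.0094414 ,  0.00490634,  0.03292724]), 'grip_width': 0.06608136726766645}
```

View pics/s3.png

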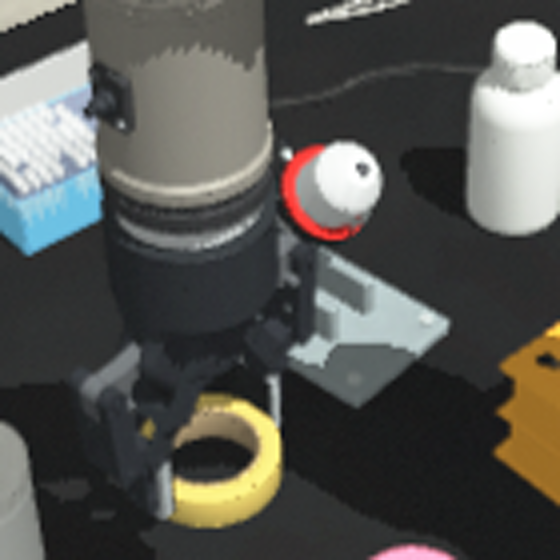

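The roll is held and clear of the bench. Next I'll tilt the tool 40° and carry the roll toward the spindle axis.

```bash
python3 -m crank '{"delta_pos":[[0.06,-0.25,0.05],[0.06,-0.25,0.05],[0.06,-0.25,0.05],[0.06,-0.25,0.05],[0.06,-0.25,0.05],[0.06,-0.25,0.05],[0.06,-0.25,0.05],[0.06,-0.25,0.05],[0,0,0],[0,0,0]],"angular":[[0.022,-0.109,0],[0.022,-0.109,0],[0.022,-0.109,0],[0.022,-0.109,0],[0.022,-0.109,0],[0.022,-0.109,0],[0.022,-0.109,0],[0.022,-0.109,0],[0,0,0],[0,0,0]],"grip":[1,1,1,1,1,1,1,1,1,1]}'; cat > rel.py <<'E'
from h import *
from scipy.spatial.transform import Rotation as Ro
import sys
PSI=np.radians(11.5)
TIP=np.array([.6225,.0649,.1481])
a=np.array([-np.cos(np.radians(50))*np.cos(PSI),-np.cos(np.radians(50))*np.sin(PSI),np.sin(np.radians(50))])
ys=np.array([-np.sin(PSI),np.cos(PSI),0]); xs=np.cross(ys,a)
def rep():
    s=ctrl.sense();q=s["ee_rot"];R=Ro.from_quat([q[1],q[2],q[3],q[0]])
    p=s["eef_pos"]-TIP+.067*a
    print("t",round(s["time"],2),"TCP in spindle x,y,z mm",np.round([p@xs*1e3,p@ys*1e3,p@a*1e3],2))
    # desired rotation: tool z=-a, tool y nearest +-ys
    M=R.as_matrix();sg=np.sign(M[:,1]@ys);Y=sg*ys;Z=-a;D=np.c_[np.cross(Y,Z),Y,Z]
    rv=(Ro.from_matrix(D)*R.inv()).as_rotvec();print("rot err deg",np.round(np.degrees(rv),2),"share",np.round(rv/(np.pi/4),4))
    F=s["contact_force"];print("force spindle x,y,z",np.round([F@xs,F@ys,F@a],1),"width",round(s["grip_width"],4),"q",np.round(s["joint_positions"],2))
if __name__=="__main__": rep(); print("shares per mm: a",np.round(a/120,5),"xs",np.round(xs/120,5),"ys",np.round(ys/120,5))
E
python3 rel.py
```

```text
time: 6.2
eef_pos: [0.505, 0.0597, 0.2213]
ee_rot: [-0.034, 0.94, 0.094, 0.326]
contact_force: [-0.4, 0.6, 0.9]
grip_width: 0.0666
t 6.2 TCP in spindle x,y,z mm [-42.01  18.34 197.75]
rot err deg [ 0.16 -1.7   0.04] share [ 0.0035 -0.0377  0.0008]
force spindle x,y,z [0.3 0.6 0.9] width 0.0666 q [ 0.01 -0.16 -0.19  2.37 -0.15  0.26 -1.42]
shares per mm: a [-0.00525 -0.00107  0.00638] xs [0.00626 0.00127 0.00536] ys [-0.00166  0.00817  0.     ]
```

```bash
python3 -m crank '{"delta_pos":[[0.19,0,-0.02],[0.19,0,-0.05],[0.19,0,-0.12],[0.19,0,-0.16],[0,0,0],[0,0,0],[0,0,0]],"angular":[[0,0,0],[0,0,0],[0,0,0],[0,0,0],[0,0,0],[0,0,0],[0,0,0]],"grip":[1,1,1,1,1,1,1]}'; python3 rel.py
```

```text
time: 6.78
eef_pos: [0.5977, 0.0612, 0.1985]
ee_rot: [-0.036, 0.944, 0.098, 0.313]
contact_force: [0.3, -0.5, -1.0]
grip_width: 0.0665
t 6.78 TCP in spindle x,y,z mm [ 13.26   1.34 121.72]
rot err deg [ 0.3  -3.26 -0.46] share [ 0.0068 -0.0723 -0.0102]
force spindle x,y,z [-0.5 -0.6 -0.9] width 0.0665 q [ 0.04  0.07 -0.2   2.2  -0.11  0.23 -1.42]
shares per mm: a [-0.00525 -0.00107  0.00638] xs [0.00626 0.00127 0.00536] ys [-0.00166  0.00817  0.     ]
```

Joint 6 has reached its limit of 0.23, which leaves 3.3° of tilt missing. I'll fit a quick arm model to the recorded samples, to see whether going deeper helps or whether I need a tilted regrasp.

```bash
cat > kin.py <<'E'
import numpy as np
from scipy.optimize import least_squares
from scipy.spatial.transform import Rotation as Ro
Q=np.array([[1.00398903,.39916732,.04500958,1.53788074,-.01869864,1.20686715,-.05067288],
[-0.18619907,0.26539657,-0.55290848,1.84007751,0.14920277,1.08376476,-2.15348072],
[-0.22635948,0.40994458,-0.50702639,1.9474642,0.25938223,0.85166914,-2.24118897],
[-0.18932068,0.28096635,-0.5527564,1.85412825,0.17071966,1.04713805,-2.17949775]])
P=np.array([[.29285573,-.57959003,.23027857],[.4482,.2924,.1939],[.45420152,.28535297,.07682811],[.45287053,.29329774,.1803679]])
Z=np.array([[0,0,-1]]*4)
def rz(t):return Ro.from_euler('z',t).as_matrix()
def ry(t):return Ro.from_euler('y',t).as_matrix()
def fk(q,p):
    h,L1,e1,L2,e2,Lt,x6,q10=p
    R=rz(-q[0]+q10)@ry(q[1]);x=np.array([0,0,h])
    R=R@rz(-q[2]);x=x+R@[e1,0,L1];R=R@ry(q[3]);
    R=R@rz(-q[4]);x=x+R@[e2,0,L2];R=R@ry(q[5]);x=x+R@[x6,0,Lt]
    return x,R[:,2]
def fit():
    f=lambda p:np.concatenate([np.r_[(fk(q,p)[0]-x)*1,.1*(fk(q,p)[1]-z)] for q,x,z in zip(Q,P,Z)])
    return least_squares(f,[.3,.4,0,.4,0,.3,0,0])
if __name__=="__main__":
    from plant import ctrl
    s=ctrl.sense();Q=np.vstack([Q,s["joint_positions"]]);P=np.vstack([P,s["eef_pos"]])
    q=s["ee_rot"];Z=np.vstack([Z,Ro.from_quat([q[1],q[2],q[3],q[0]]).as_matrix()[:,2]])
    r=fit();print(np.round(r.x,4));print(np.round(r.fun.reshape(-1,6)*1e3,1))
    p=r.x
    from rel import a,TIP
    lo=np.array([-2.8,-.47,-1.35,.02,-1.34,.25]);hi=np.array([2.8,2.2,1.44,2.44,4.4,1.98])
    for tilt in(40,30,25):
        ps=np.radians(11.5);t=np.radians(tilt);z=np.array([np.sin(t)*np.cos(ps),np.sin(t)*np.sin(ps),-np.cos(t)])
        for zz in(.105,.06,.03,.01):
            T=TIP+(zz-.067)*a
            for q30 in(-.2,-.6,-1.,.6):
                g=lambda q:np.r_[fk(q,p)[0]-T,.3*(fk(q,p)[1]-z),.001*(q[2]-q30)]
                k=least_squares(g,np.clip([.04,.1,q30,2.1,-.1,.4],lo,hi),bounds=(lo,hi));x,zz2=fk(k.x,p)
                print(tilt,zz,q30,"pos mm",round(1e3*np.linalg.norm(x-T),1),"ang",round(np.degrees(np.arccos(min(1,zz2@z))),1),np.round(k.x,2))
E
python3 kin.py
```

```text
[ 0.2418  0.5488 -0.0274  0.487   0.0006  0.3536 -0.0091 -0.069 ]
[[-0.8 -2.  -0.6 -0.1  0.2  0. ]
 [-1.8  0.1 -0.4 -0.8  0.2  0. ]
 [ 0.7  0.9  1.7 -0.3 -0.2  0. ]
 [-1.2 -0.2 -0.1  0.6  0.2  0. ]
 [ 0.1  0.4 -0.5  0.7 -4.1  0. ]]
40 0.105 -0.2 pos mm 0.0 ang 0.0 [-0.98  0.16  0.93  2.25 -1.21  0.25]
40 0.105 -0.6 pos mm 0.0 ang 0.0 [-0.98  0.16  0.93  2.25 -1.21  0.25]
40 0.105 -1.0 pos mm 0.0 ang 0.0 [ 1.06  0.32 -1.34  2.25  1.21  0.25]
40 0.105 0.6 pos mm 0.0 ang 0.0 [-0.98  0.16  0.93  2.25 -1.21  0.25]
40 0.06 -0.2 pos mm 3.8 ang 1.5 [-0.7   0.25  0.65  2.2  -1.34  0.25]
40 0.06 -0.6 pos mm 0.0 ang 0.0 [ 0.81  0.39 -1.09  2.23  1.55  0.25]
40 0.06 -1.0 pos mm 0.0 ang 0.0 [ 0.81  0.39 -1.09  2.23  1.55  0.25]
40 0.06 0.6 pos mm 3.8 ang 1.5 [-0.7   0.25  0.65  2.2  -1.34  0.25]
40 0.03 -0.2 pos mm 7.0 ang 3.0 [-0.6   0.31  0.54  2.16 -1.34  0.25]
40 0.03 -0.6 pos mm 0.0 ang 0.0 [ 0.68  0.43 -0.96  2.2   1.75  0.25]
40 0.03 -1.0 pos mm 0.0 ang 0.0 [ 0.7   0.45 -1.    2.2   1.74  0.28]
40 0.03 0.6 pos mm 7.0 ang 3.0 [-0.6   0.31  0.54  2.16 -1.34  0.25]
40 0.01 -0.2 pos mm 8.9 ang
[... 1791 characters left out ...]
44]
25 0.06 -1.0 pos mm 0.0 ang 0.0 [ 0.67  0.4  -1.    2.04  0.66  0.52]
25 0.06 0.6 pos mm 0.0 ang 0.0 [-0.66  0.29  0.6   2.04 -0.52  0.47]
25 0.03 -0.2 pos mm 0.0 ang 0.0 [ 0.02  0.31 -0.2   2.02  0.04  0.38]
25 0.03 -0.6 pos mm 0.0 ang 0.0 [ 0.35  0.36 -0.6   2.02  0.42  0.41]
25 0.03 -1.0 pos mm 0.0 ang 0.0 [ 0.64  0.48 -1.    2.02  0.83  0.53]
25 0.03 0.6 pos mm 0.0 ang 0.0 [-0.65  0.36  0.6   2.02 -0.63  0.45]
25 0.01 -0.2 pos mm 0.0 ang 0.0 [ 0.01  0.36 -0.2   2.01  0.07  0.35]
25 0.01 -0.6 pos mm 0.0 ang 0.0 [ 0.34  0.41 -0.6   2.01  0.5   0.39]
25 0.01 -1.0 pos mm 0.0 ang 0.0 [ 0.62  0.54 -1.    2.    0.92  0.54]
25 0.01 0.6 pos mm 0.0 ang 0.0 [-0.64  0.41  0.6   2.01 -0.71  0.45]
```

The model fits to about 2 mm. With a 40° tool tilt, joint 6 can't go deep enough. At about 27° it has margin all the way down. So I'll put the roll down and regrip it with the tool leaning 13° back about the jaw axis.

```bash
python3 -m crank '{"delta_pos":[[-0.19,0,0.12],[-0.19,0,0.12],[-0.19,0,0.05],[-0.19,0,0.02],[-0.06,0.25,0],[-0.06,0.25,0],[-0.06,0.25,0],[-0.06,0.25,0],[-0.06,0.25,0],[-0.06,0.25,0]],"angular":[[0,0,0],[-0.022,0.109,0],[-0.022,0.109,0],[-0.022,0.109,0],[-0.022,0.109,0],[-0.022,0.109,0],[-0.022,0.109,0],[-0.022,0.109,0],[0,0,0],[0,0,0]],"grip":[1,1,1,1,1,1,1,1,1,1]}';  python3 -m crank '{"delta_pos":[[-0.06,0.25,-0.1],[-0.06,0.20,-0.1],[0,0,-0.2],[0,0,0],[0,0,0]],"angular":[[0,0,0],[0,0,0],[0,0,0],[0,0,0],[0,0,0]],"grip":[1,1,1,1,1]}'; python3 - <<'E'
from plant import ctrl
from scipy.spatial.transform import Rotation as Ro
import numpy as np
s=ctrl.sense();q=s["ee_rot"];R=Ro.from_quat([q[1],q[2],q[3],q[0]])
D=Ro.from_quat([.99497,.10018,0,0]);rv=(D*R.inv()).as_rotvec();print(s["eef_pos"],"rot to vertical share",np.round(rv/(np.pi/4),4),np.degrees(rv))
E
```

```text
time: 7.62
eef_pos: [0.4638, 0.2418, 0.2372]
ee_rot: [-0.006, 0.995, 0.101, 0.016]
contact_force: [-0.1, -0.5, -1.5]
grip_width: 0.0665
time: 8.03
eef_pos: [0.4484, 0.2929, 0.1883]
ee_rot: [-0.005, 0.995, 0.101, 0.015]
contact_force: [0.3, -0.2, -0.4]
grip_width: 0.0667
[0.44842748 0.29288421 0.18834912] rot to vertical share [-0.0161  0.0363 -0.0026] [-0.72462399  1.63161153 -0.11739357]
```

```bash
python3 -m crank '{"delta_pos":[[0.03,0,-0.3],[0,0,-0.3],[0,0,-0.3],[0,0,-0.25],[0,0,-0.2],[0,0,-0.05],[0,0,0],[0,0,0]],"angular":[[-0.016,0.036,-0.003],[0,0,0],[0,0,0],[0,0,0],[0,0,0],[0,0,0],[0,0,0],[0,0,0]],"grip":[1,1,1,1,1,1,1,1]}'; python3 - <<'E'
from h import *
f=ctrl.grab_frame("scene");x,y,w,h=190,220,100,100
cv2.imwrite("pics/s4.png",cv2.resize(f["image"][y:y+h,x:x+w],None,fx=6,fy=6,interpolation=cv2.INTER_CUBIC))
E
```

```text
time: 8.7
eef_pos: [0.455, 0.2941, 0.0228]
ee_rot: [-0.002, 0.995, 0.099, 0.003]
contact_force: [-0.2, -0.0, -0.1]
grip_width: 0.0666
```

View pics/s4.png

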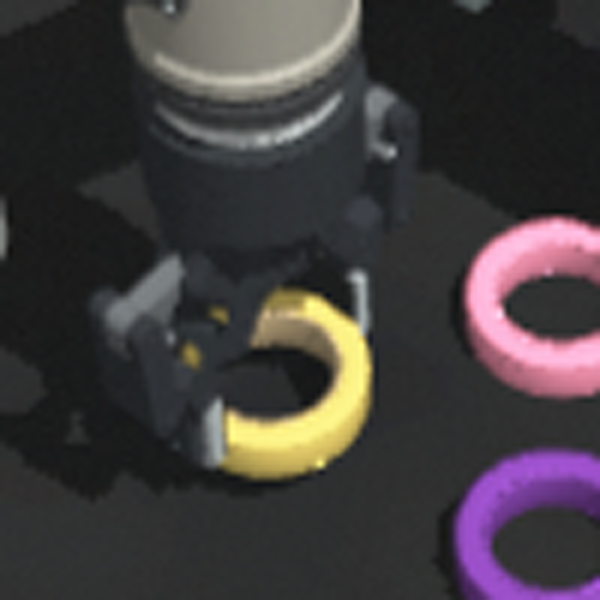

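```bash
python3 -m crank '{"delta_pos":[[0,0,-0.08],[0,0,-0.06],[0,0,-0.03],[0,0,0],[0,0,0]],"angular":[[0,0,0],[0,0,0],[0,0,0],[0,0,0],[0,0,0]],"grip":[1,1,1,1,1]}'
```

```text
time: 9.17
eef_pos: [0.4532, 0.2938, 0.0005]
ee_rot: [-0.001, 0.995, 0.1, 0.001]
contact_force: [0.4, -0.1, -0.7]
grip_width: 0.0663
```

```bash
python3 -m crank '{"delta_pos":[[0,0,0],[0,0,0],[0,0,0],[0,0,0],[0,0,0.1],[0,0,0.2],[0,0,0.1],[0,0,0],[0,0,0]],"angular":[[0,0,0],[0,0,0],[0,0,0],[0,0,0],[-0.029,0.141,0],[-0.029,0.142,0],[0,0,0],[0,0,0],[0,0,0]],"grip":[0.5,0,0,0,0,0,0,0,0]}'; cat > roll.py <<'E'
from h import *
f=ctrl.grab_frame("scene")
hsv=cv2.cvtColor(f["image"],cv2.COLOR_BGR2HSV)
m=cv2.inRange(hsv,(18,60,80),(35,255,255));m[:230]=0;m[330:]=0;m[:,:190]=0;m[:,290:]=0
pts=cv2.findNonZero(m);b=cv2.boundingRect(m);print(b)
x,y,w,h=190,220,100,100
cv2.imwrite("pics/s5.png",cv2.resize(f["image"][y:y+h,x:x+w],None,fx=6,fy=6,interpolation=cv2.INTER_CUBIC))
# least-squares centre so outline box matches
from scipy.optimize import least_squares
def box(c):
    P=np.array([proj(f,(c[0]+.035*np.cos(a),c[1]+.035*np.sin(a),z)) for a in np.linspace(0,6.283,90) for z in(0,.019)])
    return np.r_[P.min(0),P.max(0)]
B=np.array([b[0]-.5,b[1]-.5,b[0]+b[2]-.5,b[1]+b[3]-.5])
r=least_squares(lambda c:box(c)-B,[.45,.29],diff_step=1e-4);print("roll",r.x,r.fun)
s=ctrl.sense();print(s["eef_pos"],s["ee_rot"])
E
python3 roll.py
```

```text
time: 9.92
eef_pos: [0.4534, 0.2941, 0.0488]
ee_rot: [0.01, 0.989, 0.099, -0.11]
contact_force: [-0.0, 0.2, -0.7]
grip_width: 0.0857
(220, 275, 33, 32)
roll [0.45239623 0.29251835] [ 0.34105539  0.44409333 -0.34657375 -0.38922188]
[0.45222922 0.29356781 0.04822215] [ 0.01078297  0.98876229  0.09920007 -0.1113203 ]
```

View pics/s5.png

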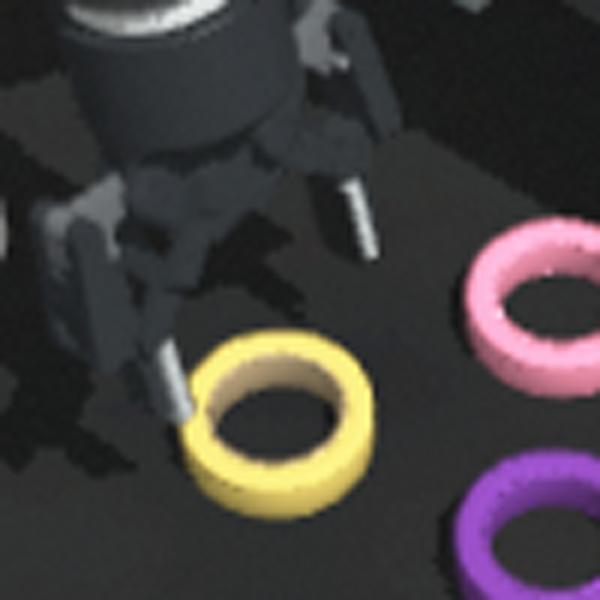

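The roll lies flat at (0.452, 0.293) and the tool leans back 13°. I'll descend and regrip.

```bash
python3 -m crank '{"delta_pos":[[-0.02,-0.01,-0.15],[0,0,-0.15],[0,0,-0.08],[0,0,0],[0,0,0]],"angular":[[0,0,0],[0,0,0],[0,0,0],[0,0,0],[0,0,0]],"grip":[0,0,0,0,0]}'
```

```text
time: 10.38
eef_pos: [0.4497, 0.2924, 0.0025]
ee_rot: [0.011, 0.989, 0.099, -0.112]
contact_force: [0.0, -0.3, -0.3]
grip_width: 0.0851
```

```bash
python3 -m crank '{"delta_pos":[[0.01,0,0],[0,0,0],[0,0,0],[0,0,0],[0,0,0],[0,0,0],[0,0,0],[0,0,0]],"angular":[[0,0,0],[0,0,0],[0,0,0],[0,0,0],[0,0,0],[0,0,0],[0,0,0],[0,0,0]],"grip":[0.1,0.2,0.3,0.5,0.7,1,1,1]}' 90; python3 roll.py
```

```text
time: 11.05
eef_pos: [0.4534, 0.2933, 0.0054]
ee_rot: [0.01, 0.989, 0.099, -0.11]
contact_force: [-1.1, -1.5, 8.5]
grip_width: 0.0655
(223, 274, 30, 32)
roll [0.45263704 0.2882831 ] [-1.10681519  0.45029254  1.12419306 -0.47258232]
[0.4534585 0.293302  0.0054239] [ 0.01009463  0.98895843  0.09857021 -0.11019636]
```

View pics/s5.png

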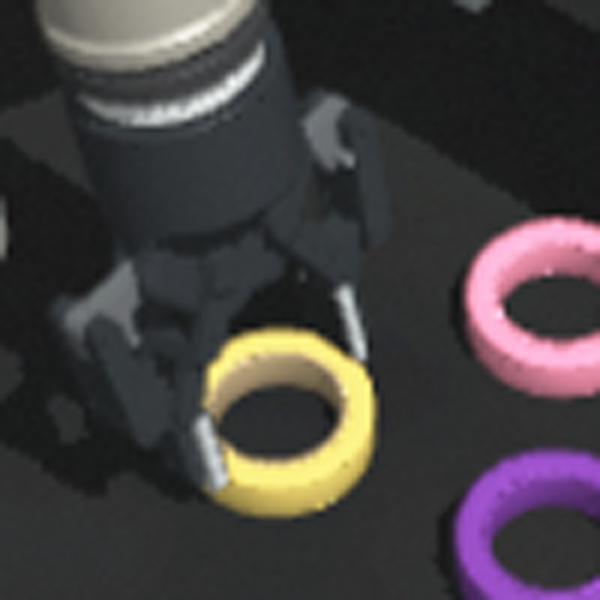

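The roll is gripped and still flat. I'll record its pose in the tool frame, lift, and look.

```bash
python3 - <<'E'
from h import *
from scipy.spatial.transform import Rotation as Ro
s=ctrl.sense();q=s["ee_rot"];R=Ro.from_quat([q[1],q[2],q[3],q[0]]).as_matrix()
o=R.T@(np.array([.4525,.2925,0])-s["eef_pos"]);print("offset tool",o);o[1]=0
ax=R.T@np.array([0,0,1.]);print("axis tool",ax);np.save("grasp.npy",np.r_[o,ax])
E
python3 -m crank '{"delta_pos":[[0,0,0.1],[0,0,0.2],[0,0,0.3],[0,0,0.3],[0,0,0.3],[0,0,0.3],[0,0,0],[0,0,0]],"angular":[[0,0,0],[0,0,0],[0,0,0],[0,0,0],[0,0,0],[0,0,0],[0,0,0],[0,0,0]],"grip":[1,1,1,1,1,1,1,1]}'
```

```text
offset tool [0.00012181 0.00060679 0.00553151]
axis tool [-0.21994929 -0.00175781 -0.97550972]
time: 11.77
eef_pos: [0.4537, 0.2939, 0.1864]
ee_rot: [0.009, 0.989, 0.099, -0.108]
contact_force: [-0.3, -0.7, -1.1]
grip_width: 0.0651
```

```bash
cat > rel.py <<'E'
from h import *
from scipy.spatial.transform import Rotation as Ro
PSI=np.radians(11.5)
TIP=np.array([.6225,.0649,.1481])
c,s_=np.cos(np.radians(50)),np.sin(np.radians(50))
a=np.array([-c*np.cos(PSI),-c*np.sin(PSI),s_])
ys=np.array([-np.sin(PSI),np.cos(PSI),0]); xs=np.cross(ys,a)
G=np.load("grasp.npy")
def pose():
    s=ctrl.sense();q=s["ee_rot"];R=Ro.from_quat([q[1],q[2],q[3],q[0]])
    b=s["eef_pos"]+R.apply(G[:3]);ax=R.apply(G[3:]);return s,R,b,ax
def rep():
    s,R,b,ax=pose();p=b-TIP+.067*a
    print("t",round(s["time"],2),"roll underside in spindle mm x,y,z",np.round([p@xs*1e3,p@ys*1e3,p@a*1e3],2))
    M=R.as_matrix();sg=np.sign(M[:,1]@ys);Y=sg*ys
    A=np.c_[np.cross([0,1,0],G[3:]/np.linalg.norm(G[3:])),[0,1,0],G[3:]];A[:,1]=np.cross(A[:,2],A[:,0])
    B=np.c_[np.cross(Y,a),Y,a]
    rv=(Ro.from_matrix(B@np.linalg.inv(A))*R.inv()).as_rotvec();print("turn to go deg",np.round(np.degrees(rv),2),"share",np.round(rv/(np.pi/4),4))
    F=s["contact_force"];print("F spindle x,y,z",np.round([F@xs,F@ys,F@a],1),"w",round(s["grip_width"],4),"q",np.round(s["joint_positions"],2))
if __name__=="__main__":
    import sys
    rep()
    if len(sys.argv)>1:
        t=np.array(eval(sys.argv[1]))/1e3;s,R,b,ax=pose()
        d=TIP-.067*a+t[0]*xs+t[1]*ys+t[2]*a-b;print("delta shares to",t,np.round(d/.12,4))
E
python3 -m crank '{"delta_pos":[[0.06,-0.25,0.05],[0.06,-0.25,0.05],[0.06,-0.25,0.05],[0.06,-0.25,0.05],[0.06,-0.25,0.05],[0.06,-0.25,0.05],[0.06,-0.25,0.05],[0.06,-0.25,0.05],[0,0,0],[0,0,0]],"angular":[[0.022,-0.109,0],[0.022,-0.109,0],[0.022,-0.109,0],[0.022,-0.109,0],[0.022,-0.109,0],[0.022,-0.109,0],[0.022,-0.109,0],[0.022,-0.109,0],[0,0,0],[0,0,0]],"grip":[1,1,1,1,1,1,1,1,1,1]}'; python3 rel.py [0,0,105]
```

```text
time: 12.6
eef_pos: [0.5078, 0.0501, 0.2295]
ee_rot: [-0.023, 0.968, 0.095, 0.232]
contact_force: [-0.1, 0.8, -0.1]
grip_width: 0.0654
t 12.6 roll underside in spindle mm x,y,z [-37.21   8.35 198.1 ]
turn to go deg [ 0.05 -0.29  0.39] share [ 0.0012 -0.0065  0.0086]
F spindle x,y,z [ 0.   0.8 -0.1] w 0.0654 q [ 0.11 -0.1  -0.26  2.21 -0.08  0.56 -1.48]
delta shares to [0.    0.    0.105] [ 0.7354  0.0786 -0.395 ]
```

```bash
python3 -m crank '{"delta_pos":[[0.18,0.02,-0.05],[0.18,0.02,-0.1],[0.18,0.02,-0.12],[0.19,0.02,-0.12],[0,0,0],[0,0,0],[0,0,0]],"angular":[[0,-0.003,0.004],[0,-0.003,0.004],[0,0,0],[0,0,0],[0,0,0],[0,0,0],[0,0,0]],"grip":[1,1,1,1,1,1,1]}'; python3 rel.py [0,0,100]; python3 - <<'E'
from h import *
for n,(x,y,w,h) in(("scene",(200,110,100,90)),("top",(260,100,100,90))):
    f=ctrl.grab_frame(n);cv2.imwrite(f"pics/{n}6.png",cv2.resize(f["image"][y:y+h,x:x+w],None,fx=6,fy=6,interpolation=cv2.INTER_CUBIC))
E
```

```text
time: 13.18
eef_pos: [0.5968, 0.0635, 0.1835]
ee_rot: [-0.025, 0.966, 0.101, 0.235]
contact_force: [-0.3, 0.5, -0.3]
grip_width: 0.0657
t 13.18 roll underside in spindle mm x,y,z [  2.16   3.79 105.12]
turn to go deg [ 0.02  0.04 -0.35] share [ 0.0004  0.0009 -0.0079]
F spindle x,y,z [-0.3  0.6 -0.1] w 0.0657 q [ 0.09  0.14 -0.27  2.09  0.05  0.44 -1.58]
delta shares to [0.  0.  0.1] [ 0.0197 -0.0282 -0.0442]
```

View pics/scene6.png

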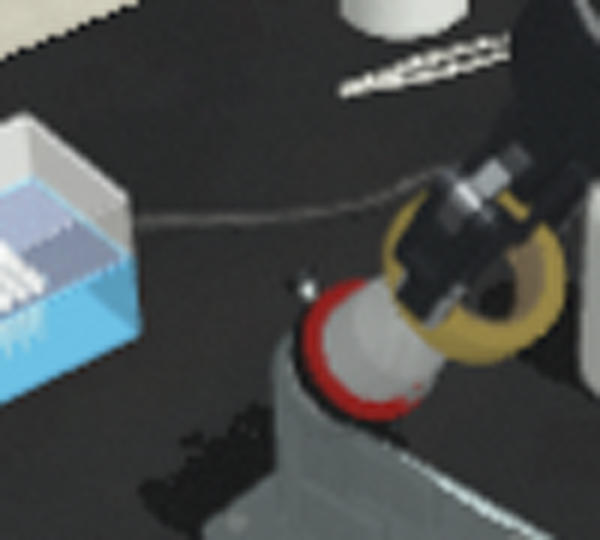

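View pics/top6.png

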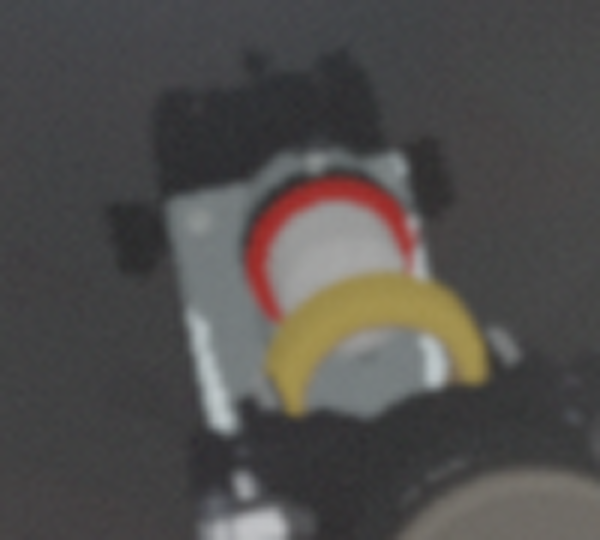

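Scene and top crops: the roll is poised just off the spindle tip, looking parallel to it. I'll check the predicted roll outline against the yellow pixels.

```bash
cat > ov.py <<'E'
from rel import *
import sys
def run(tag):
    s,R,b,ax=pose();u=R.as_matrix()[:,1];v=np.cross(ax,u)
    for n,(x,y,w,h) in(("scene",(200,110,100,90)),("top",(260,100,100,90))):
        f=ctrl.grab_frame(n);k=6
        im=cv2.resize(f["image"][y:y+h,x:x+w],None,fx=k,fy=k,interpolation=cv2.INTER_CUBIC)
        def draw(o,ua,va,r,col):
            P=np.array([proj(f,o+r*(np.cos(t)*ua+np.sin(t)*va)) for t in np.linspace(0,2*np.pi,80)])
            cv2.polylines(im,[np.round((P-[x,y]+.5)*k).astype(int)],True,col,1)
        draw(b,u,v,.035,(255,255,0));draw(b+.019*ax,u,v,.035,(255,0,255));draw(b+.019*ax,u,v,.024,(255,0,255))
        o=TIP-.067*a
        draw(o+.05*a,xs,ys,.0225,(0,255,0));draw(o+.03*a,xs,ys,.03,(0,255,0));draw(TIP,xs,ys,.004,(0,255,0))
        cv2.imwrite(f"pics/{n}{tag}.png",im)
run(sys.argv[1])
E
python3 ov.py 7
```

```text
(no output)
```

View pics/scene7.png

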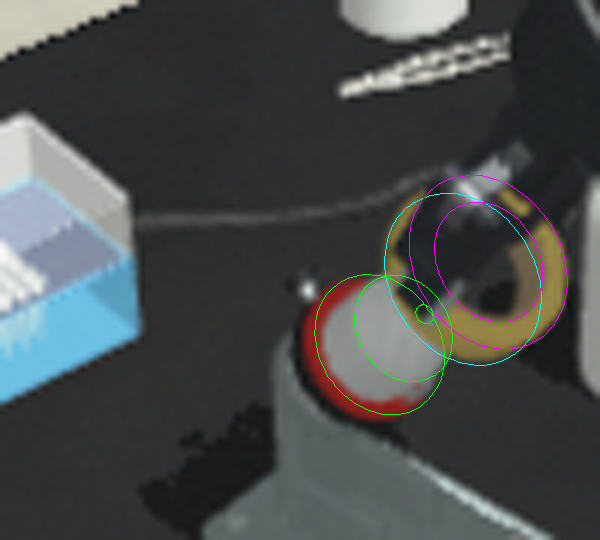

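View pics/top7.png

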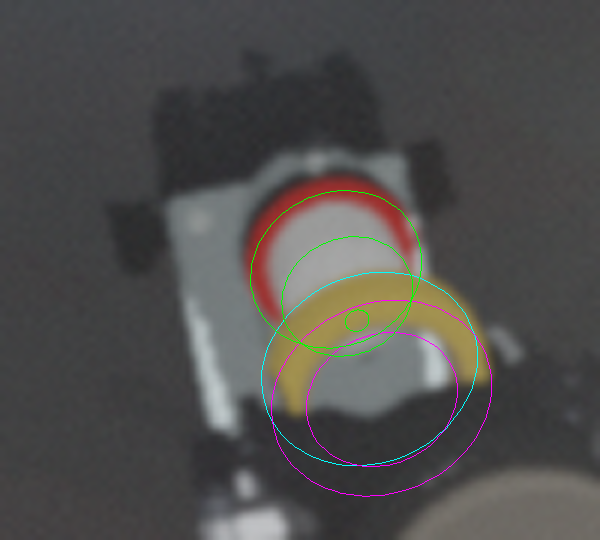

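The overlay agrees in both views to about 1 px. I'll correct x and y and go to just beyond the tip.

```bash
python3 -m crank '{"delta_pos":[[0.02,-0.028,-0.044],[0,0,0],[0.053,0.011,-0.064],[0.053,0.011,-0.064],[0,0,0],[0,0,0],[0,0,0]],"angular":[[0,0.001,-0.008],[0,0,0],[0,0,0],[0,0,0],[0,0,0],[0,0,0],[0,0,0]],"grip":[1,1,1,1,1,1,1]}'; python3 rel.py [0,0,70]
```

```text
time: 13.97
eef_pos: [0.6125, 0.0618, 0.1632]
ee_rot: [-0.024, 0.967, 0.097, 0.235]
contact_force: [0.7, -0.6, -0.8]
grip_width: 0.0658
t 13.97 roll underside in spindle mm x,y,z [ 0.62 -1.08 79.86]
turn to go deg [0.02 0.08 0.09] share [0.0006 0.0017 0.0021]
F spindle x,y,z [-0.1 -0.7 -0.9] w 0.0658 q [ 0.07  0.19 -0.26  2.08  0.08  0.4  -1.61]
delta shares to [0.   0.   0.07] [ 0.0461  0.0185 -0.0663]
```

```bash
python3 -m crank '{"delta_pos":[[0.022,0.012,-0.035],[0.026,0.005,-0.032],[0.026,0.005,-0.032],[0.026,0.005,-0.032],[0,0,0],[0,0,0]],"angular":[[0,0,0],[0,0,0],[0,0,0],[0,0,0],[0,0,0],[0,0,0]],"grip":[1,1,1,1,1,1]}'; python3 rel.py [0,0,45]; python3 ov.py 8
```

```text
time: 14.47
eef_pos: [0.6245, 0.0649, 0.1474]
ee_rot: [-0.024, 0.967, 0.097, 0.235]
contact_force: [-0.5, -0.8, -0.5]
grip_width: 0.0654
t 14.47 roll underside in spindle mm x,y,z [-2.000e-02 -4.100e-01  5.979e+01]
turn to go deg [0.03 0.07 0.1 ] share [0.0007 0.0016 0.0023]
F spindle x,y,z [-0.9 -0.7  0. ] w 0.0654 q [ 0.05  0.23 -0.24  2.07  0.11  0.37 -1.64]
delta shares to [0.    0.    0.045] [ 0.0771  0.0192 -0.0943]
```

View pics/scene8.png

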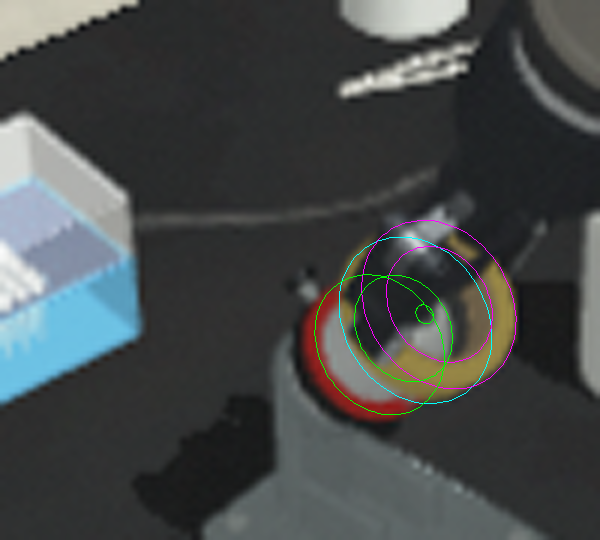

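View pics/top8.png

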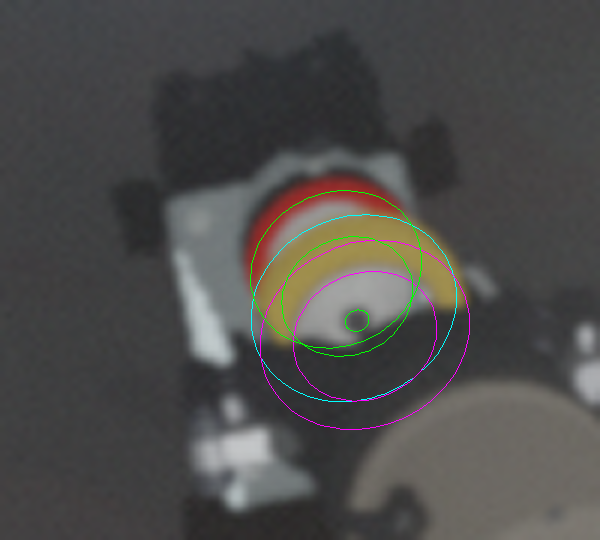

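The bore is going over the tip with no side load. I'll continue in small steps.

```bash
python3 -m crank '{"delta_pos":[[0.015,0.006,-0.019],[0.016,0.003,-0.019],[0.016,0.003,-0.019],[0,0,0],[0,0,0]],"angular":[[0,0,0],[0,0,0],[0,0,0],[0,0,0],[0,0,0]],"grip":[1,1,1,1,1]}'; python3 rel.py [0,0,45]
```

```text
time: 14.98
eef_pos: [0.6302, 0.0663, 0.1408]
ee_rot: [-0.024, 0.967, 0.097, 0.235]
contact_force: [-0.6, 0.5, -0.0]
grip_width: 0.0657
t 14.98 roll underside in spindle mm x,y,z [ 0.2  -0.15 50.97]
turn to go deg [0.03 0.1  0.1 ] share [0.0007 0.0021 0.0023]
F spindle x,y,z [-0.4  0.7  0.3] w 0.0657 q [ 0.04  0.25 -0.23  2.06  0.12  0.36 -1.65]
delta shares to [0.    0.    0.045] [ 0.0299  0.0074 -0.0392]
```

Not much force yet. I'll estimate the disc height from the initial pictures: the upper red rim, cast onto the spindle's symmetry plane.

```bash
python3 - <<'E'
from rel import *
for fn in("T","S"):
    f=np.load(fn+".npy",allow_pickle=True).item()
    hsv=cv2.cvtColor(f["image"],cv2.COLOR_BGR2HSV)
    m=cv2.inRange(hsv,(0,120,90),(8,255,255))|cv2.inRange(hsv,(172,120,90),(180,255,255))
    m[:110]=0;m[200:]=0;m[:,:230]=0;m[:,350:]=0
    print(fn,cv2.boundingRect(m))
    pts=cv2.findNonZero(m).reshape(-1,2);o=TIP-.067*a
    # rays onto plane through the axis, normal ys; keep pixels near it by x in 20..32mm
    for z0 in (10,15,20,25,30):
        # each red pixel cast onto disc-face plane z=z0: radius range should be 22.5..30
        rr=[]
        for p in pts:
            c0,d=ray(f,p);t=((o+z0*1e-3*a-c0)@a)/(d@a);X=c0+t*d-o;rr.append((X@xs*1e3,X@ys*1e3))
        rr=np.array(rr);r=np.hypot(*rr.T);up=rr[:,0]>15
        print(z0,"r 5/50/95",np.round(np.percentile(r,[2,50,98]),1),"upper",np.round(np.percentile(r[up],[2,98]),1) if up.any() else "","max x, min/max y",np.round([rr[:,0].max(),rr[:,1].min(),rr[:,1].max()],1))
E
```

```text
T (301, 129, 29, 24)
10 r 5/50/95 [17.  24.1 31.4] upper [16.9 26.6] max x, min/max y [ 25.2 -32.3  28.2]
15 r 5/50/95 [19.2 25.4 29.9] upper [19.2 28.7] max x, min/max y [ 27.7 -31.5  28.6]
20 r 5/50/95 [21.6 26.4 30.7] upper [21.5 30.7] max x, min/max y [ 30.1 -30.6  29.1]
25 r 5/50/95 [23.2 27.6 32.7] upper [23.7 33.1] max x, min/max y [ 32.6 -29.8  29.5]
30 r 5/50/95 [23.6 28.9 35. ] upper [25.1 35.3] max x, min/max y [ 35.  -29.   29.9]
S (250, 156, 20, 24)
10 r 5/50/95 [14.4 23.4 35.2] upper [18.8 35.7] max x, min/max y [ 30.5 -26.2  23.1]
15 r 5/50/95 [17.6 25.2 33.3] upper [20.3 33.5] max x, min/max y [ 30.5 -22.7  26.5]
20 r 5/50/95 [20.9 26.6 31.5] upper [21.9 31.7] max x, min/max y [ 30.5 -19.1  29.8]
25 r 5/50/95 [23.3 28.  33.2] upper [23.2 33.1] max x, min/max y [ 30.5 -15.5  33.1]
30 r 5/50/95 [24.2 29.9 36.1] upper [23.7 35.8] max x, min/max y [ 30.4 -12.   36.4]
```

Both views put the disc face at z ≈ 20 mm, so home is about 16 mm. Sliding down the spring now.

```bash
python3 -m crank '{"delta_pos":[[0.016,0.003,-0.019],[0.016,0.003,-0.019],[0.016,0.003,-0.019],[0,0,0]],"angular":[[0,0,0],[0,0,0],[0,0,0],[0,0,0]],"grip":[1,1,1,1]}'; python3 rel.py [0,0,35]
```

```text
time: 15.32
eef_pos: [0.6348, 0.0672, 0.1326]
ee_rot: [-0.024, 0.967, 0.097, 0.234]
contact_force: [-2.3, -0.6, -2.1]
grip_width: 0.0658
t 15.32 roll underside in spindle mm x,y,z [-1.51 -0.22 41.68]
turn to go deg [ 0.06 -0.08  0.11] share [ 0.0014 -0.0018  0.0023]
F spindle x,y,z [-3.2 -0.2 -0.1] w 0.0658 q [ 0.03  0.27 -0.23  2.06  0.14  0.35 -1.66]
delta shares to [0.    0.    0.035] [ 0.0442  0.0109 -0.0346]
```

```bash
python3 -m crank '{"delta_pos":[[0.016,0.003,-0.019],[0.016,0.003,-0.019],[0.016,0.003,-0.019],[0,0,0]],"angular":[[0,0,0],[0,0,0],[0,0,0],[0,0,0]],"grip":[1,1,1,1]}'; python3 rel.py [0,0,26]
```

```text
time: 15.65
eef_pos: [0.6404, 0.0683, 0.1255]
ee_rot: [-0.024, 0.967, 0.097, 0.234]
contact_force: [-2.1, 0.4, -5.2]
grip_width: 0.0658
t 15.65 roll underside in spindle mm x,y,z [-1.68 -0.27 32.54]
turn to go deg [ 0.06 -0.09  0.1 ] share [ 0.0014 -0.0021  0.0023]
F spindle x,y,z [-4.8  0.8 -2.7] w 0.0658 q [ 0.02  0.29 -0.22  2.05  0.15  0.33 -1.67]
delta shares to [0.    0.    0.026] [ 0.0444  0.0114 -0.0328]
```

```bash
python3 -m crank '{"delta_pos":[[0.016,0.003,-0.019],[0.016,0.003,-0.019],[0,0,0],[0,0,0]],"angular":[[0,0,0],[0,0,0],[0,0,0],[0,0,0]],"grip":[1,1,1,1]}'; python3 rel.py [0,0,26]; python3 ov.py 9
```

```text
time: 15.98
eef_pos: [0.6448, 0.069, 0.1219]
ee_rot: [-0.024, 0.967, 0.097, 0.235]
contact_force: [-2.7, -1.0, -5.4]
grip_width: 0.0653
t 15.98 roll underside in spindle mm x,y,z [-0.57 -0.42 26.9 ]
turn to go deg [0.05 0.01 0.11] share [0.001  0.0002 0.0024]
F spindle x,y,z [-5.6 -0.4 -2.3] w 0.0653 q [ 0.02  0.3  -0.21  2.05  0.15  0.33 -1.67]
delta shares to [0.    0.    0.026] [ 0.0076  0.0051 -0.0027]
```

View pics/scene9.png

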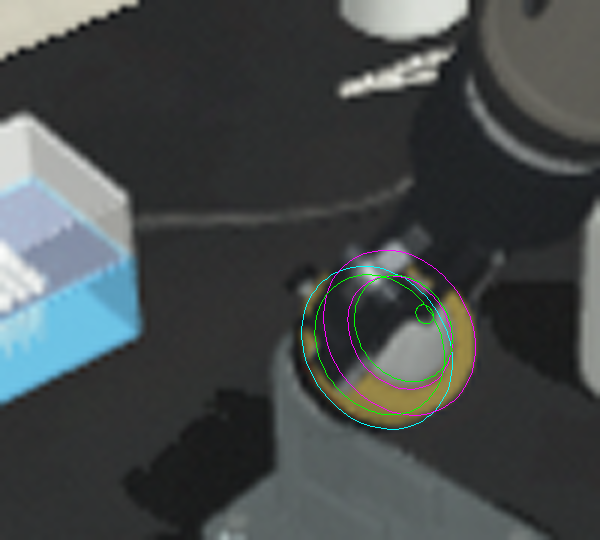

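View pics/top9.png

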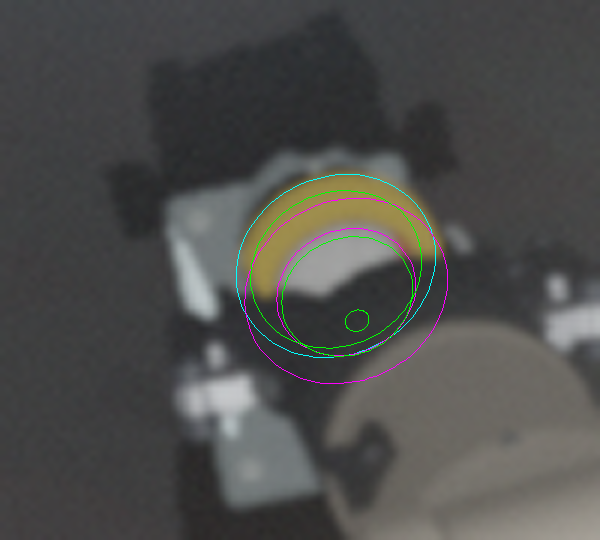

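```bash
python3 -m crank '{"delta_pos":[[0.010,0.003,-0.012],[0.010,0.003,-0.012]],"angular":[[0,0,0],[0,0,0]],"grip":[1,1]}'; python3 rel.py [0,0,20];python3 -m crank '{"delta_pos":[[0,0,0],[0,0,0],[0,0,0]],"angular":[[0,0,0],[0,0,0],[0,0,0]],"grip":[1,1,1]}'; python3 rel.py [0,0,20]
```

```text
time: 16.25
eef_pos: [0.6473, 0.0696, 0.1197]
ee_rot: [-0.024, 0.967, 0.097, 0.235]
contact_force: [-6.1, -1.4, -2.1]
grip_width: 0.0654
t 16.25 roll underside in spindle mm x,y,z [-0.03 -0.3  23.6 ]
turn to go deg [0.06 0.04 0.12] share [0.0013 0.0008 0.0027]
F spindle x,y,z [-6.1 -0.2  2.4] w 0.0654 q [ 0.02  0.31 -0.21  2.04  0.16  0.32 -1.68]
delta shares to [0.   0.   0.02] [ 0.0186  0.0063 -0.0228]
time: 16.5
eef_pos: [0.6475, 0.0697, 0.1197]
ee_rot: [-0.024, 0.967, 0.097, 0.235]
contact_force: [-5.2, -0.3, -3.3]
grip_width: 0.0656
t 16.5 roll underside in spindle mm x,y,z [ 0.17 -0.24 23.45]
turn to go deg [0.04 0.07 0.11] share [0.001  0.0015 0.0025]
F spindle x,y,z [-6.1  0.7  0.7] w 0.0656 q [ 0.02  0.31 -0.21  2.04  0.16  0.32 -1.68]
delta shares to [0.   0.   0.02] [ 0.0166  0.0054 -0.0229]
```

```bash
python3 -m crank '{"delta_pos":[[0.001,0.001,-0.011],[0.005,0.001,-0.006],[0.005,0.001,-0.006],[0.005,0.001,-0.006]],"angular":[[0,0,0],[0,0,0],[0,0,0],[0,0,0]],"grip":[1,1,1,1]}'; python3 rel.py [0,0,20];python3 -m crank '{"delta_pos":[[0,0,0],[0,0,0]],"angular":[[0,0,0],[0,0,0]],"grip":[1,1]}'; python3 rel.py [0,0,16]
```

```text
time: 16.83
eef_pos: [0.6495, 0.0702, 0.1165]
ee_rot: [-0.024, 0.967, 0.097, 0.235]
contact_force: [-6.2, 0.0, -1.4]
grip_width: 0.0654
t 16.83 roll underside in spindle mm x,y,z [-0.33 -0.16 19.67]
turn to go deg [0.05 0.08 0.11] share [0.001  0.0018 0.0025]
F spindle x,y,z [-5.6  1.3  2.9] w 0.0654 q [ 0.01  0.32 -0.21  2.04  0.16  0.32 -1.68]
delta shares to [0.   0.   0.02] [0.     0.0014 0.0039]
time: 17.0
eef_pos: [0.6496, 0.0702, 0.1164]
ee_rot: [-0.024, 0.967, 0.097, 0.235]
contact_force: [-5.0, 0.3, -2.8]
grip_width: 0.0654
t 17.0 roll underside in spindle mm x,y,z [-0.3  -0.16 19.59]
turn to go deg [0.04 0.09 0.11] share [0.001  0.0019 0.0025]
F spindle x,y,z [-5.5  1.3  0.9] w 0.0654 q [ 0.01  0.32 -0.21  2.04  0.16  0.32 -1.68]
delta shares to [0.    0.    0.016] [ 0.0204  0.0055 -0.0213]
```

```bash
python3 -m crank '{"delta_pos":[[0.003,0.001,-0.003],[0.003,0,-0.003],[0.003,0.001,-0.003],[0.003,0,-0.003]],"angular":[[0,0,0],[0,0,0],[0,0,0],[0,0,0]],"grip":[1,1,1,1]}' >/dev/null; python3 rel.py
```

```text
t 17.33 roll underside in spindle mm x,y,z [-0.36 -0.16 17.82]
turn to go deg [0.05 0.05 0.11] share [0.0012 0.0011 0.0025]
F spindle x,y,z [-6.6  0.7  6.6] w 0.0655 q [ 0.01  0.32 -0.2   2.04  0.16  0.31 -1.68]
```

```bash
python3 -m crank '{"delta_pos":[[0.002,0.001,-0.003],[0.003,0,-0.003]],"angular":[[0,0,0],[0,0,0]],"grip":[1,1]}'>/dev/null; python3 rel.py
```

```text
t 17.5 roll underside in spindle mm x,y,z [-0.39 -0.16 17.13]
turn to go deg [0.06 0.04 0.11] share [0.0014 0.0009 0.0025]
F spindle x,y,z [-6.1  1.2  9.6] w 0.0653 q [ 0.01  0.32 -0.2   2.04  0.16  0.31 -1.68]
```

```bash
python3 -m crank '{"delta_pos":[[0.002,0.001,-0.003],[0.003,0,-0.003]],"angular":[[0,0,0],[0,0,0]],"grip":[1,1]}'>/dev/null; python3 rel.py
```

```text
t 17.67 roll underside in spindle mm x,y,z [-0.36 -0.19 16.46]
turn to go deg [0.07 0.03 0.12] share [0.0016 0.0007 0.0026]
F spindle x,y,z [-5.8  0.9 13.3] w 0.0655 q [ 0.01  0.32 -0.2   2.04  0.16  0.31 -1.68]
```

The force is climbing on the stop. Two more small steps, then hold.

```bash
python3 -m crank '{"delta_pos":[[0.002,0.001,-0.003],[0.003,0,-0.003]],"angular":[[0,0,0],[0,0,0]],"grip":[1,1]}'>/dev/null; python3 rel.py
```

```text
t 17.83 roll underside in spindle mm x,y,z [-0.35 -0.16 15.8 ]
turn to go deg [0.08 0.02 0.12] share [0.0017 0.0005 0.0026]
F spindle x,y,z [-5.6  1.4 16.7] w 0.0656 q [ 0.01  0.32 -0.2   2.04  0.16  0.31 -1.68]
```

```bash
python3 -m crank '{"delta_pos":[[0.002,0,-0.002],[0,0,0]],"angular":[[0,0,0],[0,0,0]],"grip":[1,1]}'>/dev/null; python3 rel.py
```

```text
t 18.0 roll underside in spindle mm x,y,z [-0.41 -0.18 15.58]
turn to go deg [0.08 0.01 0.12] share [0.0018 0.0002 0.0026]
F spindle x,y,z [-5.6  1.7 17.3] w 0.0655 q [ 0.01  0.33 -0.2   2.04  0.16  0.31 -1.68]
```

```bash
python3 -m crank '{"delta_pos":[[0.002,0,-0.002],[0,0,0],[0,0,0]],"angular":[[0,0,0],[0,0,0],[0,0,0]],"grip":[1,1,1]}'>/dev/null; python3 rel.py;  python3 -m crank '{"delta_pos":[[0,0,0],[0,0,0],[0,0,0],[0,0,0],[0,0,0]],"angular":[[0,0,0],[0,0,0],[0,0,0],[0,0,0],[0,0,0]],"grip":[1,1,1,1,1]}'>/dev/null; python3 rel.py; python3 ov.py 10
```

```text
t 18.25 roll underside in spindle mm x,y,z [-0.4  -0.18 15.35]
turn to go deg [0.08 0.01 0.11] share [0.0019 0.0002 0.0025]
F spindle x,y,z [-5.4  1.2 17. ] w 0.0657 q [ 0.01  0.33 -0.2   2.04  0.16  0.31 -1.68]
t 18.67 roll underside in spindle mm x,y,z [-0.39 -0.17 15.37]
turn to go deg [0.08 0.01 0.11] share [0.0019 0.0002 0.0025]
F spindle x,y,z [-6.4  0.6 17.9] w 0.0654 q [ 0.01  0.33 -0.2   2.04  0.16  0.31 -1.68]
```

View pics/scene10.png

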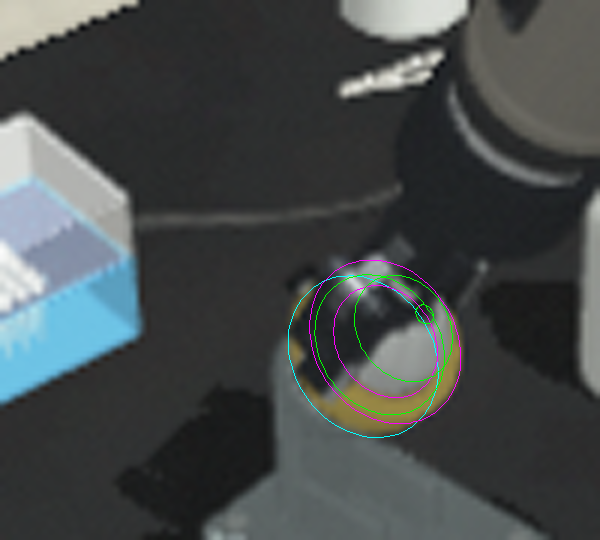

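View pics/top10.png

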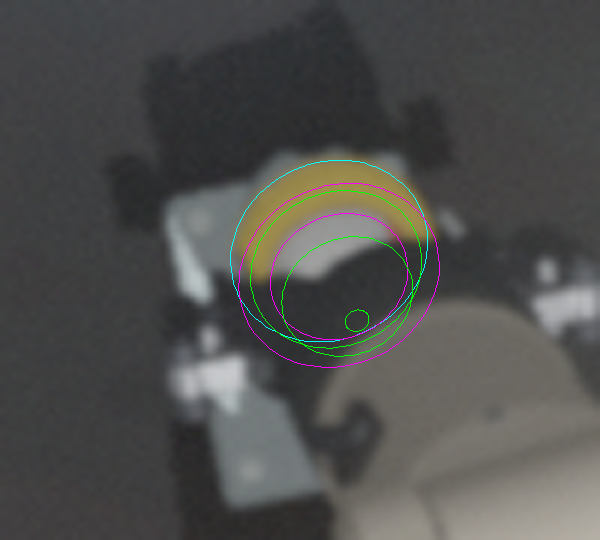

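```bash
python3 -m crank '{"delta_pos":[[0.003,0.001,-0.003],[0,0,0],[0,0,0],[0,0,0]],"angular":[[0,0,0],[0,0,0],[0,0,0],[0,0,0]],"grip":[1,1,1,1]}'>/dev/null; python3 rel.py;  python3 -m crank '{"delta_pos":[[0,0,0],[0,0,0],[0,0,0],[0,0,0]],"angular":[[0,0,0],[0,0,0],[0,0,0],[0,0,0]],"grip":[1,1,1,1]}'>/dev/null; python3 rel.py
```

```text
t 19.1 roll underside in spindle mm x,y,z [-0.41 -0.15 14.99]
turn to go deg [ 0.09 -0.    0.11] share [ 0.002  -0.      0.0025]
F spindle x,y,z [-6.4  1.2 19.9] w 0.0657 q [ 0.01  0.33 -0.2   2.04  0.16  0.31 -1.69]
t 19.43 roll underside in spindle mm x,y,z [-0.4  -0.17 14.99]
turn to go deg [ 0.09 -0.    0.12] share [ 0.002  -0.      0.0026]
F spindle x,y,z [-6.8  1.3 19.1] w 0.0655 q [ 0.01  0.33 -0.2   2.04  0.16  0.31 -1.69]
```

Held at 19–20 N for over half a second. I'll release while still lightly loaded, so the opening pads can't draw the roll out.

```bash
python3 -m crank '{"delta_pos":[[0,0,0],[0,0,0],[0,0,0],[0,0,0],[0,0,0],[0,0,0],[0,0,0]],"angular":[[0,0,0],[0,0,0],[0,0,0],[0,0,0],[0,0,0],[0,0,0],[0,0,0]],"grip":[0.6,0.4,0.2,0,0,0,0]}'; python3 rel.py
```

```text
time: 20.02
eef_pos: [0.6563, 0.0714, 0.114]
ee_rot: [-0.024, 0.966, 0.097, 0.238]
contact_force: [-0.3, 0.4, 0.2]
grip_width: 0.0857
t 20.02 roll underside in spindle mm x,y,z [ 3.42 -0.33 13.33]
turn to go deg [-0.02  0.41  0.11] share [-0.0006  0.0091  0.0024]
F spindle x,y,z [-0.1  0.4  0.3] w 0.0857 q [ 0.01  0.33 -0.2   2.03  0.17  0.31 -1.69]
```

```bash
python3 -m crank '{"delta_pos":[[-0.05,-0.01,0.06],[-0.1,-0.02,0.13],[-0.15,-0.03,0.19],[-0.15,-0.03,0.19],[-0.15,-0.03,0.19],[-0.15,-0.03,0.19],[0,0,0]],"angular":[[0,0,0],[0,0,0],[0,0,0],[0,0,0],[0,0,0],[0,0,0],[0,0,0]],"grip":[0,0,0,0,0,0,0]}'; python3 - <<'E'
from h import *
for n,(x,y,w,h) in(("scene",(225,135,75,75)),("top",(280,110,75,75))):
    f=ctrl.grab_frame(n);cv2.imwrite(f"pics/{n}11.png",cv2.resize(f["image"][y:y+h,x:x+w],None,fx=8,fy=8,interpolation=cv2.INTER_CUBIC));cv2.imwrite(f"pics/{n}11f.png",f["image"])
E
```

```text
time: 20.6
eef_pos: [0.5644, 0.0525, 0.2319]
ee_rot: [-0.023, 0.966, 0.097, 0.24]
contact_force: [0.4, 0.1, 0.2]
grip_width: 0.0855
```

View pics/scene11.png

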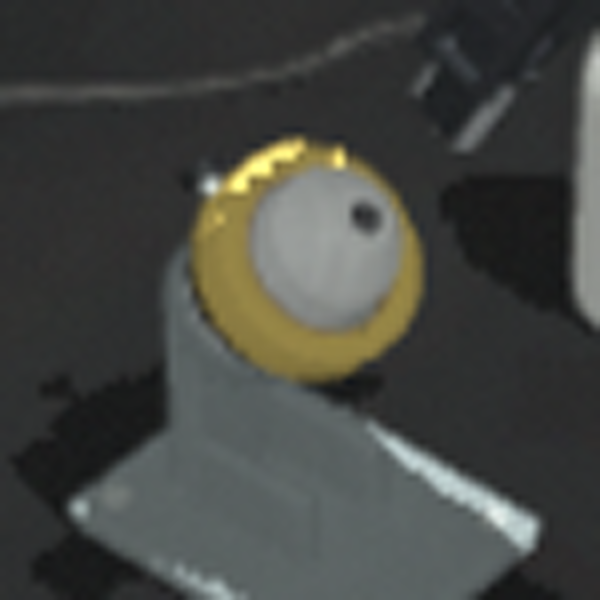

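View pics/top11.png

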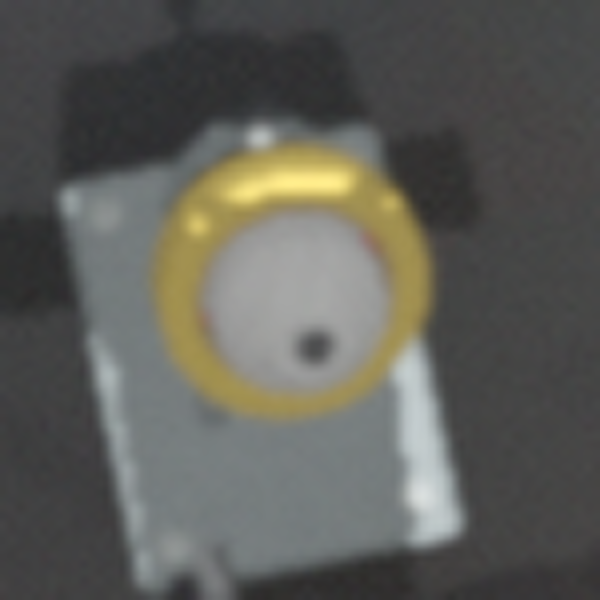

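The roll is seated on the spindle and the gripper is clear. I'll measure the seating depth and tilt from the yellow outline, against the spindle geometry and the initial disc estimate.

```bash
cat > chk.py <<'E'
from rel import *
from scipy.optimize import least_squares
o=TIP-.067*a
B=[];Fs=[]
for n,reg in(("scene",(240,145,285,190)),("top",(295,120,340,170))):
    f=ctrl.grab_frame(n);hsv=cv2.cvtColor(f["image"],cv2.COLOR_BGR2HSV)
    m=cv2.inRange(hsv,(15,90,60),(35,255,255));k=np.zeros_like(m);k[reg[1]:reg[3],reg[0]:reg[2]]=1;m*=k
    b=cv2.boundingRect(m);print(n,b);Fs.append(f);B+= [b[0]-.5,b[1]-.5,b[0]+b[2]-.5,b[1]+b[3]-.5]
def box(v):
    x,y,z,tx,ty=v;ax=a+tx*xs+ty*ys;ax/=np.linalg.norm(ax);u=np.cross(ys,ax);u/=np.linalg.norm(u);w=np.cross(ax,u)
    r=[]
    for f in Fs:
        P=np.array([proj(f,o+x*xs+y*ys+z*a+h*ax+.035*(np.cos(t)*u+np.sin(t)*w)) for t in np.linspace(0,6.283,120) for h in(0,.019)])
        r+=[*P.min(0),*P.max(0)]
    return np.array(r)
for z in(.014,.016,.018,.020):print(z,np.round(box([-.001,0,z,0,0])-B,1))
r=least_squares(lambda v:np.r_[box(v)-B],[0,0,.016,0,0],diff_step=1e-4,x_scale=[.001,.001,.001,.02,.02]);print("x,y,z mm, tilt rad",np.round(r.x*[1e3,1e3,1e3,1,1],2),np.round(r.fun,2))
E
python3 chk.py
```

```text
scene (249, 152, 29, 31)
top (299, 128, 35, 34)
0.014 [-1.2  1.7 -1.5  0.3 -0.8 -1.4 -1.  -0.9]
0.016 [-0.8  1.4 -1.   0.  -0.6 -1.  -0.8 -0.4]
0.018 [-0.4  1.1 -0.6 -0.2 -0.5 -0.6 -0.6  0. ]
0.02 [-0.1  0.8 -0.2 -0.5 -0.3 -0.2 -0.4  0.5]
x,y,z mm, tilt rad [-0.33 -1.15 20.13 -0.06  0.05] [ 0.1   0.59 -0.07 -0.66  0.07 -0.05 -0.13  0.08]
```

View pics/scene11f.png

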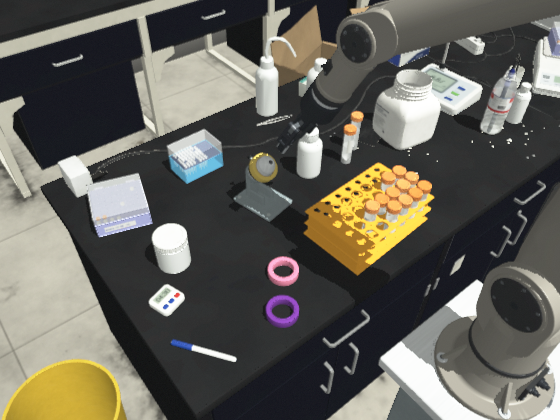

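The roll outline gives z ≈ 18–20 mm, against a disc-face estimate of 20–21 mm, which doesn't settle whether the disc is in. I'll re-measure the disc from the initial images with the same box method.

```bash
python3 - <<'E'
from rel import *
o=TIP-.067*a
for fn,bx in(("T",(301,129,29,24)),("S",(250,156,20,24))):
    f=np.load(fn+".npy",allow_pickle=True).item();B=np.array([bx[0]-.5,bx[1]-.5,bx[0]+bx[2]-.5,bx[1]+bx[3]-.5])
    for z in(16,18,20,22,24,26):
        P=np.array([proj(f,o+(z-h)*1e-3*a+.03*(np.cos(t)*xs+np.sin(t)*ys)) for t in np.linspace(0,6.283,120) for h in(0,3)])
        print(fn,z,"L T R B pred-meas",np.round(np.r_[P.min(0),P.max(0)]-B,1))
    # same for the tip/spindle shoulder check
    k=f["image"];x,y=(225,145) if fn=="S" else (285,115)
    im=cv2.resize(k[y:y+60,x:x+60],None,fx=10,fy=10,interpolation=cv2.INTER_NEAREST)
    for z,c in((20,(255,255,0)),(23,(0,255,0))):
        P=np.array([proj(f,o+z*1e-3*a+.03*(np.cos(t)*xs+np.sin(t)*ys)) for t in np.linspace(0,6.283,120)])
        cv2.polylines(im,[np.round((P-[x,y]+.5)*10).astype(int)],True,c,1)
    for z in (0.05,):
        P=np.array([proj(f,o+z*a+.0225*(np.cos(t)*xs+np.sin(t)*ys)) for t in np.linspace(0,6.283,120)])
        cv2.polylines(im,[np.round((P-[x,y]+.5)*10).astype(int)],True,(255,0,255),1)
    cv2.imwrite(f"pics/d{fn}.png",im)
E
```

```text
T 16 L T R B pred-meas [-0.6 -0.8 -1.2  1.8]
T 18 L T R B pred-meas [-0.4 -0.4 -1.   2.3]
T 20 L T R B pred-meas [-0.3  0.  -0.8  2.7]
T 22 L T R B pred-meas [-0.1  0.4 -0.6  3.2]
T 24 L T R B pred-meas [ 0.   0.8 -0.4  3.6]
T 26 L T R B pred-meas [ 0.2  1.3 -0.2  4. ]
S 16 L T R B pred-meas [-0.8  1.6  1.2  1.1]
S 18 L T R B pred-meas [-0.4  1.3  1.6  0.9]
S 20 L T R B pred-meas [-0.   1.1  2.   0.6]
S 22 L T R B pred-meas [0.3 0.8 2.4 0.4]
S 24 L T R B pred-meas [0.7 0.5 2.8 0.1]
S 26 L T R B pred-meas [ 1.1  0.2  3.2 -0.1]
```

View pics/dS.png

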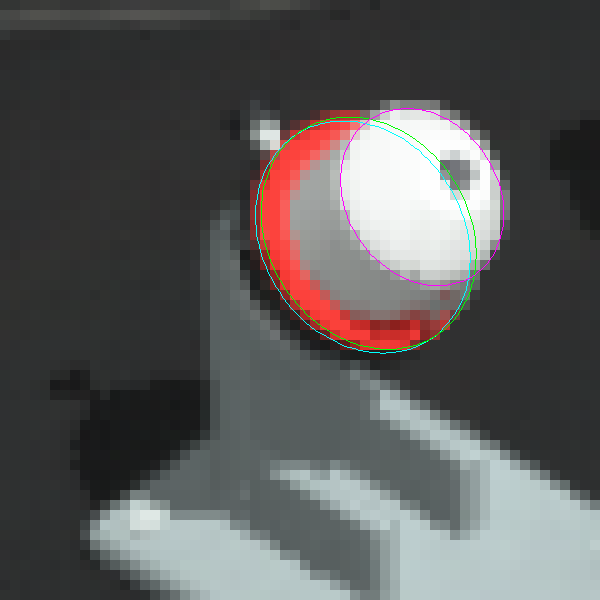

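View pics/dT.png

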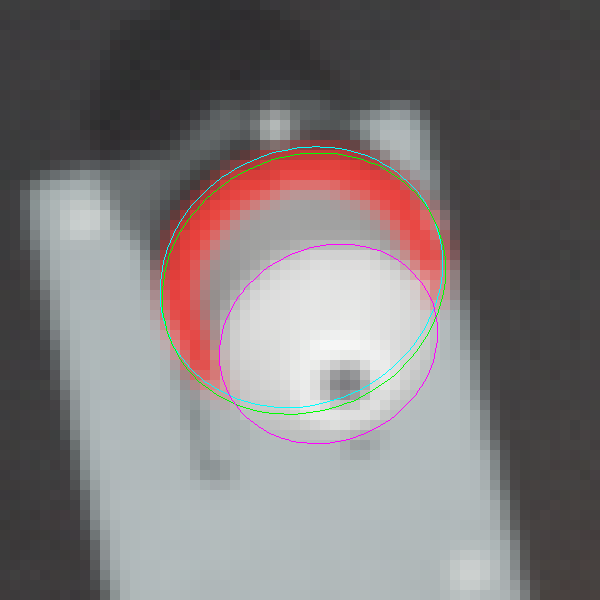

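```bash
python3 - <<'E'
from rel import *
from scipy.optimize import least_squares
o=TIP-.067*a
FT=np.load("T.npy",allow_pickle=True).item();FS=np.load("S.npy",allow_pickle=True).item()
def bx(f,x,y,z,r,h):
    P=np.array([proj(f,o+x*xs+y*ys+(z+k)*a+r*(np.cos(t)*xs+np.sin(t)*ys)) for t in np.linspace(0,6.283,120) for k in(0,h)]);return np.r_[P.min(0),P.max(0)]
def B(b):return np.array([b[0]-.5,b[1]-.5,b[0]+b[2]-.5,b[1]+b[3]-.5])
bt,bs=B((301,129,29,24)),B((250,156,20,24))
g=lambda v:np.r_[(bx(FT,*v,.03,-.003)-bt)[:3],(bx(FS,*v,.03,-.003)-bs)[[0,1,3]]]
r=least_squares(g,[0,0,.02],diff_step=1e-4,x_scale=1e-3);print("disc face x,y,z",r.x*1e3,r.fun)
rt,rs=B((299,128,35,34)),B((249,152,29,31))
g=lambda v:np.r_[(bx(FT,*v,.035,.019)-rt),(bx(FS,*v,.035,.019)-rs)]
r=least_squares(g,[0,0,.02],diff_step=1e-4,x_scale=1e-3);print("roll x,y,z",r.x*1e3,r.fun)
g=lambda v:np.r_[(bx(FT,*v,.035,.019)-rt)[:3],(bx(FS,*v,.035,.019)-rs)[[0,1,3]]]
r=least_squares(g,[0,0,.02],diff_step=1e-4,x_scale=1e-3);print("roll same sides x,y,z",r.x*1e3,r.fun)
E
```

```text
disc face x,y,z [ 1.28015853 -0.63600257 22.30978171] [ 0.12241704 -0.12161468 -0.31225012  0.26316314  0.20476077 -0.21577573]
roll x,y,z [-0.87610345 -0.77984459 19.93742596] [ 0.00509598 -0.32197271 -0.04416573  0.33834217  0.10701754  0.64713138
 -0.07826732 -0.65673589]
roll same sides x,y,z [-0.98656245 -0.46991298 20.78839008] [-0.07170769 -0.07111581 -0.09551216  0.20631108  0.62353894 -0.65924506]
```

The force onset at nominal z ≈ 18.4 mm matches a disc face at about 22.3 mm minus 4 mm of travel, but the image only resolves the final roll depth to 18–21 mm. There is plenty of time left, so I'll regrip gently at the seated height and press again: if the disc is in, the force must climb at once.

```bash
python3 rel.py [0,0,19]; python3 -m crank '{"delta_pos":[[0.15,0.03,-0.19],[0.15,0.03,-0.19],[0.15,0.03,-0.19],[0.1,0.02,-0.13],[0.05,0.01,-0.06],[0,0,0],[0,0,0]],"angular":[[0,0,0],[0,0,0],[0,0,0],[0,0,0],[0,0,0],[0,0,0],[0,0,0]],"grip":[0,0,0,0,0,0,0]}'; python3 rel.py [-0.5,0,19]
```

```text
t 20.8 roll underside in spindle mm x,y,z [3.0200e+00 1.0000e-01 1.5935e+02]
turn to go deg [0.03 0.11 0.1 ] share [0.0007 0.0023 0.0022]
F spindle x,y,z [0.  0.  0.7] w 0.0857 q [ 0.13  0.02 -0.29  2.11 -0.03  0.53 -1.51]
delta shares to [0.    0.    0.019] [ 0.718   0.1452 -0.9122]
time: 21.38
eef_pos: [0.6356, 0.0677, 0.1339]
ee_rot: [-0.024, 0.967, 0.097, 0.235]
contact_force: [0.2, -0.0, 1.1]
grip_width: 0.0854
t 21.38 roll underside in spindle mm x,y,z [1.000e-02 1.900e-01 4.207e+01]
turn to go deg [0.02 0.01 0.08] share [0.0005 0.0002 0.0018]
F spindle x,y,z [ 0.9 -0.1  0.7] w 0.0854 q [ 0.05  0.27 -0.25  2.06  0.15  0.35 -1.67]
delta shares to [-0.0005  0.      0.019 ] [ 0.1182  0.0225 -0.15  ]
```

```bash
python3 -m crank '{"delta_pos":[[0.06,0.011,-0.075],[0.058,0.011,-0.075],[0,0,0],[0,0,0]],"angular":[[0,0,0],[0,0,0],[0,0,0],[0,0,0]],"grip":[0,0,0,0]}' >/dev/null; python3 rel.py [-0.5,0,19]
```

```text
t 21.72 roll underside in spindle mm x,y,z [ 0.07 -0.39 19.34]
turn to go deg [0.04 0.09 0.1 ] share [0.0009 0.0019 0.0023]
F spindle x,y,z [ 0.4  0.2 -0.1] w 0.0854 q [ 0.03  0.32 -0.23  2.04  0.18  0.32 -1.7 ]
delta shares to [-0.0005  0.      0.019 ] [-0.0024  0.0028 -0.0052]
```

```bash
python3 -m crank '{"delta_pos":[[0,0,0],[0,0,0],[0,0,0],[0,0,0],[0,0,0]],"angular":[[0,0,0],[0,0,0],[0,0,0],[0,0,0],[0,0,0]],"grip":[0.1,0.2,0.3,0.4,0.5]}' 30 >/dev/null; python3 rel.py;  python3 -m crank '{"delta_pos":[[0,0,0],[0,0,0],[0,0,0]],"angular":[[0,0,0],[0,0,0],[0,0,0]],"grip":[1,1,1]}' 60 >/dev/null; python3 rel.py
```

```text
t 22.13 roll underside in spindle mm x,y,z [ 0.73 -0.03 20.04]
turn to go deg [0.02 0.15 0.08] share [0.0005 0.0034 0.0018]
F spindle x,y,z [0.  1.2 6.8] w 0.0674 q [ 0.03  0.32 -0.23  2.04  0.18  0.32 -1.7 ]
t 22.38 roll underside in spindle mm x,y,z [ 0.83 -0.04 20.12]
turn to go deg [0.03 0.15 0.08] share [0.0006 0.0034 0.0018]
F spindle x,y,z [0.  1.6 9.1] w 0.0655 q [ 0.03  0.32 -0.23  2.04  0.18  0.32 -1.7 ]
```

```bash
python3 -m crank '{"delta_pos":[[0.003,0.001,-0.003],[0,0,0]],"angular":[[0,0,0],[0,0,0]],"grip":[1,1]}' 80 >/dev/null; python3 rel.py
```

```text
t 22.55 roll underside in spindle mm x,y,z [ 9.400e-01 -1.000e-02  1.988e+01]
turn to go deg [0.04 0.15 0.08] share [0.0008 0.0032 0.0019]
F spindle x,y,z [ 1.5  1.8 12.4] w 0.0645 q [ 0.03  0.32 -0.23  2.04  0.18  0.32 -1.7 ]
```

```bash
python3 -m crank '{"delta_pos":[[0.003,0,-0.003],[0,0,0]],"angular":[[0,0,0],[0,0,0]],"grip":[1,1]}' >/dev/null; python3 rel.py
```

```text
t 22.72 roll underside in spindle mm x,y,z [9.900e-01 1.000e-02 1.956e+01]
turn to go deg [0.04 0.14 0.08] share [0.0008 0.0031 0.0018]
F spindle x,y,z [ 0.5  1.8 14.5] w 0.0645 q [ 0.03  0.32 -0.23  2.04  0.18  0.32 -1.7 ]
```

```bash
python3 -m crank '{"delta_pos":[[0.003,0.001,-0.003],[0,0,0]],"angular":[[0,0,0],[0,0,0]],"grip":[1,1]}' >/dev/null; python3 rel.py
```

```text
t 22.88 roll underside in spindle mm x,y,z [ 9.800e-01 -1.000e-02  1.918e+01]
turn to go deg [0.05 0.13 0.09] share [0.0011 0.0029 0.0019]
F spindle x,y,z [-0.8  1.8 16.1] w 0.0648 q [ 0.03  0.32 -0.23  2.04  0.18  0.32 -1.7 ]
```

```bash
python3 -m crank '{"delta_pos":[[0.003,0.001,-0.003],[0,0,0],[0,0,0],[0,0,0],[0,0,0],[0,0,0],[0,0,0]],"angular":[[0,0,0],[0,0,0],[0,0,0],[0,0,0],[0,0,0],[0,0,0],[0,0,0]],"grip":[1,1,1,1,1,1,1]}' >/dev/null; python3 rel.py; python3 -c "
from h import *
np.save('P1.npy',[ctrl.grab_frame('scene'),ctrl.grab_frame('top')],allow_pickle=True)"
```

```text
t 23.47 roll underside in spindle mm x,y,z [9.700e-01 1.000e-02 1.884e+01]
turn to go deg [0.05 0.12 0.09] share [0.0012 0.0027 0.002 ]
F spindle x,y,z [ 1.   2.2 17.9] w 0.0644 q [ 0.03  0.32 -0.23  2.04  0.18  0.32 -1.7 ]
```

```bash
python3 -m crank '{"delta_pos":[[0,0,0],[0,0,0],[0,0,0],[0,0,0],[0,0,0],[0,0,0]],"angular":[[0,0,0],[0,0,0],[0,0,0],[0,0,0],[0,0,0],[0,0,0]],"grip":[0.6,0.3,0,0,0,0]}' >/dev/null; python3 rel.py; python3 -c "
from h import *
np.save('P2.npy',[ctrl.grab_frame('scene'),ctrl.grab_frame('top')],allow_pickle=True)
A=np.load('P1.npy',allow_pickle=True);B=np.load('P2.npy',allow_pickle=True)
im=[]
for i,(x,y,w,h) in enumerate(((240,140,48,50),(292,115,48,50))):
    im.append(np.hstack([cv2.resize(q[i]['image'][y:y+h,x:x+w],None,fx=6,fy=6,interpolation=cv2.INTER_NEAREST) for q in(A,B)]))
cv2.imwrite('pics/cmp.png',np.vstack(im))"
```

```text
t 24.07 roll underside in spindle mm x,y,z [ 0.46 -0.75 17.31]
turn to go deg [0.04 0.12 0.13] share [0.0008 0.0026 0.003 ]
F spindle x,y,z [-0.2  0.8 -0.5] w 0.0855 q [ 0.03  0.32 -0.23  2.04  0.18  0.32 -1.7 ]
```

View pics/cmp.png

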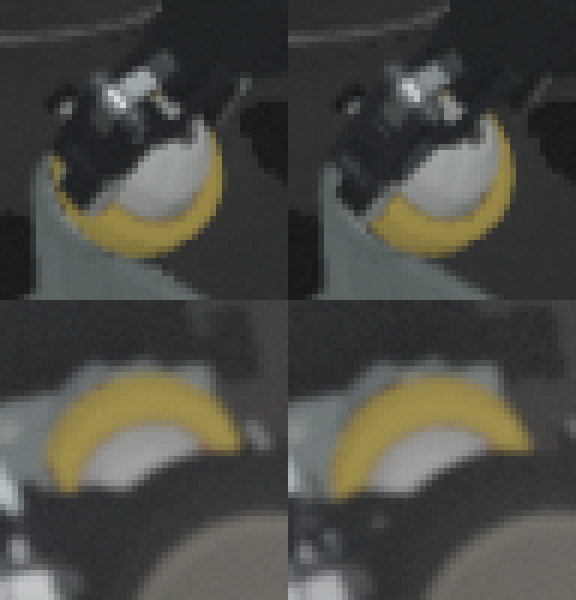

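The roll sits in the same place, to sub-pixel level along the axis, pressed (left) and released (right). So letting go did not draw it back. Retracting now.

```bash
python3 -m crank '{"delta_pos":[[-0.05,-0.01,0.06],[-0.1,-0.02,0.13],[-0.15,-0.03,0.19],[-0.15,-0.03,0.19],[-0.15,-0.03,0.19],[-0.15,-0.03,0.19],[0,0,0],[0,0,0],[0,0,0]],"angular":[[0,0,0],[0,0,0],[0,0,0],[0,0,0],[0,0,0],[0,0,0],[0,0,0],[0,0,0],[0,0,0]],"grip":[0,0,0,0,0,0,0,0,0]}'; python3 chk.py; python3 - <<'E'
from h import *
f=[ctrl.grab_frame('scene'),ctrl.grab_frame('top')]
B=np.load('P2.npy',allow_pickle=True);im=[]
for i,(x,y,w,h) in enumerate(((240,140,48,50),(292,115,48,50))):
    im.append(np.hstack([cv2.resize(q[i]['image'][y:y+h,x:x+w],None,fx=6,fy=6,interpolation=cv2.INTER_NEAREST) for q in(B,f)]))
cv2.imwrite('pics/cmp2.png',np.vstack(im))
S=np.load("S.npy",allow_pickle=True).item()
d=cv2.absdiff(S["image"],f[0]["image"]).max(2)
for n,(x,y,w,h) in(("jar",(150,222,42,52)),("bottle",(294,122,30,58))):
    print(n,"changed px share",(d[y:y+h,x:x+w]>60).mean())
cv2.imwrite('pics/s12.png',f[0]["image"])
E
```

```text
time: 24.92
eef_pos: [0.5614, 0.0523, 0.2293]
ee_rot: [-0.024, 0.967, 0.097, 0.236]
contact_force: [-0.7, -0.1, -0.3]
grip_width: 0.0852
scene (249, 152, 29, 31)
top (299, 128, 35, 34)
0.014 [-1.2  1.7 -1.5  0.3 -0.8 -1.4 -1.  -0.9]
0.016 [-0.8  1.4 -1.   0.  -0.6 -1.  -0.8 -0.4]
0.018 [-0.4  1.1 -0.6 -0.2 -0.5 -0.6 -0.6  0. ]
0.02 [-0.1  0.8 -0.2 -0.5 -0.3 -0.2 -0.4  0.5]
x,y,z mm, tilt rad [-0.33 -1.15 20.13 -0.06  0.05] [ 0.1   0.59 -0.07 -0.66  0.07 -0.05 -0.13  0.08]
jar changed px share 0.0
bottle changed px share 0.09022988505747126
```

View pics/cmp2.png

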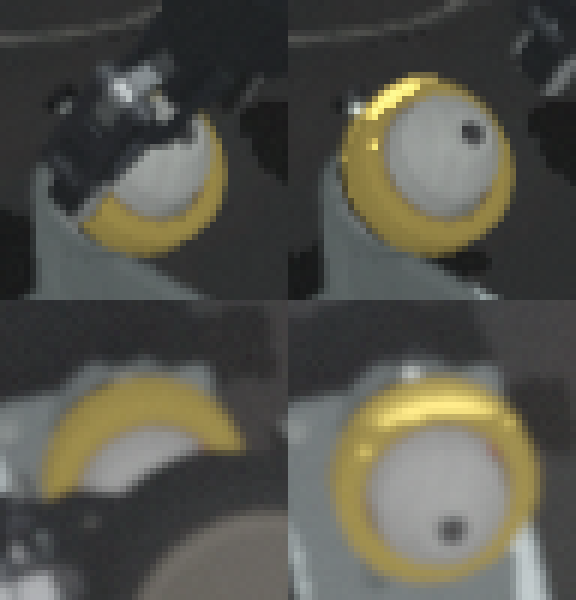

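View pics/s12.png

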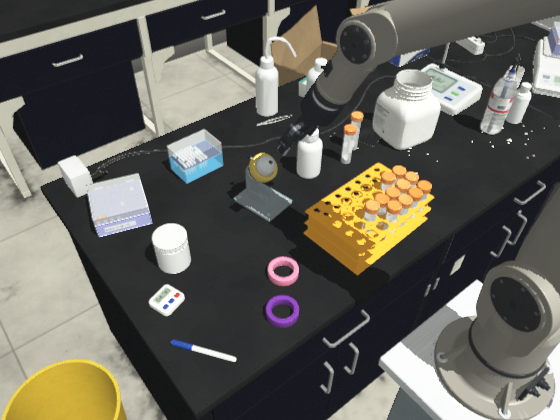

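The roll's outline box is identical before and after the second press, so it had nowhere further to go. The jar is unchanged; the bottle's changed pixels are the gripper passing in front of it. Handing in.

```bash
python3 -c "
from plant import ctrl
print(ctrl.finish_job())"
```

```text
the job is handed in; nothing more can be done
None
```

The yellow roll is on the spindle against the stop, and I handed the job in at about 25 s. I couldn't see directly that the red disc is pressed in by more than 3 mm; that rests on the force readings.

**What I did:** I gripped the roll from above, but at the 40° tilt joint 6 reached its limit. I put the roll back on the bench and gripped it again with the tool leaning 13° back. Then I threaded it on along the spindle axis and slid it down with about 3 N of drag. I pressed it to 17–20 N total axial force for over a second and let go. To check the seating, I gripped it again and pressed once more to about 18 N for half a second.

**Last checks that agree:**
- **Force:** it began to climb at about z = 18.4 mm. That fits the measured disc face (about 22.3 mm) less its 4 mm of travel.
- **Second press:** the force rose at once, and the roll's outline was the same before and after. It did not move back along the axis on release.
- **Bench:** the gripper is clear of everything, and the jar has not moved. The bottle looks in place, though the arm partly hid it in the last picture.

**Checks that are uncertain or disagree:**
- **Depth:** the camera put the seated roll at about 20 mm (fits ran 19.9–20.8), where 18.3 mm was expected. With pixels of about 2 mm, the pictures alone do not prove the disc's travel.
- **Tilt:** the same fit gave about 0.08 rad, below the 0.15 limit.
- **Disc force:** all forces are wrist readings, so the force on the disc itself was probably 2–3 N lower.

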